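Roll-check two film-sealing hand rollers and sort them

TASK

Check the two hand rollers from the rack on the flat stone slab: roll each one under light pressure, never harder than 20 N, a little over one full turn in one direction, then lift it off (do not roll it back). Hang a roller that runs true in the short single-well holder, and hang any that rises and falls as it rolls in the long reject trough; set them down gently with the drum hanging between the rails, let go, and leave the other things alone.

Things in the scene. Friction and masses are not known exactly. Their poses are not given: they have to be found in the camera images.
- roller_p: Hand roller for sealing film; both look alike, the names do not tell which runs true. Upright black handle block 22 (x) x 34 (y) x 50 high: grasp it from above across its 22 mm faces at mid-height. Origin: centre of the handle's bottom face; z up the handle, x the rolling direction, y along the axle. Starts hanging by its shoulder in a well of the rack. Mass about 0.34 kg (varies).
- roller_q: Same as roller_p in shape, sizes, frame and start. In both, a drum that runs true keeps its axle at one height within 0.5 mm as it rolls; a faulty drum sits about 2.5 mm off its axle, so that over a turn the axle rises and falls 5 mm in all: about 15 N of spring force if the hand stays at one height.
- shoulder_p (a point): Point on roller_p's handle frame, 20 below its origin: middle of the underside of the steel shoulder plate, 44 (x) x 104 (y) x 6, when unpressed. Two cheeks under it carry the rubber drum, 30 in diameter, 60 long. Shoulder and drum are on a sprung stem: pressing drives them up to 12 mm towards the handle, about 3 N per mm, no preload.
- shoulder_q (a point): The same for roller_q. In both, unpressed, the axle is 22 below this point and the drum's bottom 37 below it (57 below the roller's origin; up to 2.5 more or less on a faulty drum).
- drum_p (a joint): Turn of this roller's drum on its axle, in rad, sign by rolling direction; starts within 0.6 of 0. One full turn is 6.28, about 94 mm of rolling. Light friction keeps it still in the air.
- drum_q (a joint): The same for roller_q.
- plate: Flat stone slab, fixed, 220 (x) x 120 (y) x 14 thick; origin at the centre of its underside, z up, its top 14 above. Roll along its x with the axle along its y.
- rack: Fixed steel rack of two wells side by side along its y, centres at y = -62.5 and +62.5; origin at the centre of the underside, z up. Each well is 66 long (x). Well: two rails along x, 8 thick, 55 high, inner faces 82 apart; end walls 34 high. Empty after the rollers are taken.
- holder: Fixed aluminium holder with one well 66 long (x), origin at the centre of the underside, z up. Well: two rails along x, 8 thick, 55 high, inner faces 82 apart; end walls 34 high. A roller hangs with drum down between the rails, axle across them (along y), shoulder on both rail tops; roller origin then 75 above the underside. 
- trough: Fixed grey plastic reject trough, one well 140 long (x), origin at the centre of the underside, z up. Well: two rails along x, 8 thick, 55 high, inner faces 82 apart; end walls 34 high. A roller hangs with drum down between the rails, axle across them (along y), shoulder on both rail tops; roller origin then 75 above the underside. The roller may hang anywhere within 40 of its middle along x.
- slide_box: Bystander: cardboard slide box 40 x 60 x 28, near the robot (mm). Origin at the underside.
- reagent: Bystander: small amber bottle, 42 across, 85 high, beyond the slab (mm). Origin at the underside.
- cotton_jar: Bystander: clear jar, 80 across, 95 high, beyond the slab (mm). Origin at the underside.
- beaker: Bystander: small glass beaker, 64 across, 80 high, beyond the slab (mm). Origin at the underside.
- timer: Bystander: white bench timer 45 x 55 x 25, near the robot (mm). Origin at the underside.
- spatula: Bystander: spatula 170 long, lying at the far left (mm). Origin at the underside.
Things that resemble listed ones, but are neither listed nor needed, are in the scene too. What is shaped like the roller_p but pink or yellow is not meant.

How it is judged:
By the outcome, as a careful person would: the job done as asked, in the order asked, and still so for the second after the job is handed in, with the robot touching nothing.
It also fails if it takes over 72 s, if anything falls off the work surface, if the arm or the gripper's body presses on something with over 40 N, if the wrist force passes 120 N, or if a joint passes its speed limit or range.

ROBOT

A 6-joint arm with a two-finger parallel gripper is mounted at the origin on the work surface. World frame = base frame: x ahead of the robot, y to its left, z up, the work surface at z = 0. Lengths are in m, angles in rad, forces in N, time in s.
With the tool pointing down it reaches from about 0.425 to 0.925 m from the base axis. Payload 12.5 kg.
Tool frame: the origin (TCP) lies at the very end of the fingers, on their centre line; the grasp point (between the pads) lies 19 mm behind it; y points along the fingers, x is the direction in which the jaws open and shut, and the axes are right-handed (so a half turn about y gives the same grasp; the last joint's range is limited). The gripper opens to 85 mm and grips with 20 to 120 N. Pads are 22 mm wide; open, the fingers measure 114 mm over their backs; the gripper's body (76 mm by 85 mm) begins 54 mm behind the grasp point. The pads swing forward as they close: fully open they stand 13 mm farther back than shut.
Start: joints at [-1.443, 0.491, 1.559, -0, 1.092, -0.106], TCP at [0.145, -0.608, 0.195] pointing down, gripper open.
Joint ranges: [-3.1, 3.1], [-0.84, 2.19], [0.05, 2.79], [-1.13, 4.28], [0.06, 2.93], [-2.69, 2.69]. Speed limits (rad/s): [2.22, 2.22, 2.79, 3.14, 3.14, 3.14].

INTERFACE

Orientations are given as [roll, pitch, yaw] about the fixed x, y, z axes, in that order (R = Rz(yaw) Ry(pitch) Rx(roll)).
In Python, from bench import * gives the robot as it stands. The module is installed in compiled form; this text tells all that it offers.
- The arm moves only by the shell command python3 -m creep 'ROWS' [FORCE]. ROWS is JSON, a list of rows, each an object of numbers: "grip": the closure, from -1 (fully open) to 1 (shut); "x", "y", "z": the shift along the tool's x, y, z in units of 25 mm (1.0 is 25 mm); "spin": the turn about the tool's y in units of 6 degrees (1.0 is 6 degrees). In form: [{"grip": .., "x": .., "y": .., "z": .., "spin": ..}, ...]. A call has 1 to 5 rows; each row shifts and turns the commanded pose from where the row before left it, along the tool's axes as they then stand; what a row does not reach is not made up. A row lasts 1/12 s, in which the tool goes at most 41.7 mm and 7.16 degrees, less where a joint would pass 70% of its speed; a pose out of reach is approached as far as the arm can. A call is refused whole if a number of a shift passes 1 or a number of a turn 1, either way. A call with a gripper value outside its range is refused whole. The fingers move at their own pace and stop on an object; FORCE is the grip in N (left out, the last holds). Time passes only in rows, so rows that do not move let the fingers close. It gives the time, the measured TCP pose, the force and the opening at its end, in the units of the state.
- state(): the state, without advancing time (a new reading comes with each control period).
- get_image(name): name is "scene" or "top"; returns the picture (400x640x3 uint8, blue, green, red); there is no depth.
- get_calibration(name): a dict with "mtx" (3x3 intrinsics, pixels), "extrinsics" (4x4, takes a point from camera to world coordinates). Camera axes: x right, y down, z forward; pixel columns grow to the right and rows downward; lengths in m; the calibration is good to about 2 mm. A picture is of the moment at which its call begins. get_calibration takes no time and is no camera call.
- sign_off(): hands the job in, once; it reports no verdict.
Trained networks look in the newest picture that a camera, given by its name, has taken for a name from the list of things; names that differ only in an ending like _2 or _b are one class to them, and where a whole thing is asked for, a point or a joint stands for the part that bears it (a point fixed in the world has none). Each returns a list of dicts, best first, with "score" (0 to 1); they miss things now and then, are a little off and sometimes report something else, mostly with a low value. They report only what shows in the picture. A call takes as long as a camera call. They do not tell look-alikes from the thing itself.
- recognise(name, camera): "extent" ([left, top, right, bottom] in pixels, round what is visible of it).
- mark_of(name, camera): "uv" ([column, row] in pixels: a listed point, or the origin of a listed thing).
The state is a dict: "t": time; "joints": joint angles; "joint_vel": joint speeds; "joint_efforts": joint torques, N m; "position": TCP position; "tool_rot": TCP orientation; "ft_force": force on the tool from outside, world axes, zero at the start; "torque": the same for the moment, N m; "width": finger opening in m.
Only numpy, scipy, OpenCV 4.12 (cv2) and the standard library are available. Lean on these libraries where they do the work, as an engineer would, in place of code of your own. Each camera call takes 0.05 s, during which the arm holds its last target.

## Working session

There is one attempt and no reset: what is moved stays moved. The work goes in short steps, Python scripts to look and compute and a shell command to move; the robot and the scene stay as the last step left them, time stands still between calls to the robot, and variables do not carry over. Pictures are saved under pics/ and viewed, and the job is handed in when it is done.

```bash
mkdir -p pics; ls
python3 - <<'E'
from bench import *
import cv2,numpy as np
s=state()
for k,v in s.items(): print(k,np.round(v,4))
for n in ("scene","top"):
    im=get_image(n); cv2.imwrite(f"pics/{n}0.png",im)
    c=get_calibration(n); print(n,np.round(c["mtx"],1).tolist(),np.round(c["extrinsics"],4).tolist())
E
```

```text
pics
t 0.0
joints [-1.4426  0.4916  1.5595 -0.      1.0917 -0.1056]
joint_vel [-0.0005 -0.0013 -0.0021  0.0006  0.0004  0.0015]
joint_efforts [-2.40000e-03 -6.18464e+01 -2.61591e+01 -1.00000e-04  4.10000e-03
 -0.00000e+00]
position [ 0.1448 -0.6077  0.1947]
tool_rot [-1.5707e+00  1.2000e-03 -1.3370e+00]
ft_force [-0.2054  0.6483 -0.4041]
torque [ 0.0118 -0.0258  0.0223]
width 0.0859
scene [[368.4, 0.0, 320.2], [0.0, 368.4, 197.1], [0.0, 0.0, 1.0]] [[0.3149, 0.6708, -0.6714, 1.303], [0.9491, -0.2222, 0.2231, -0.3168], [0.0004, -0.7075, -0.7067, 0.8168], [0.0, 0.0, 0.0, 1.0]]
top [[515.5, 0.0, 319.3], [0.0, 515.5, 206.5], [0.0, 0.0, 1.0]] [[-0.0012, -0.9889, 0.1485, 0.3689], [-1.0, 0.0007, -0.0031, -0.077], [0.0029, -0.1485, -0.9889, 1.4099], [0.0, 0.0, 0.0, 1.0]]
```

View pics/scene0.png

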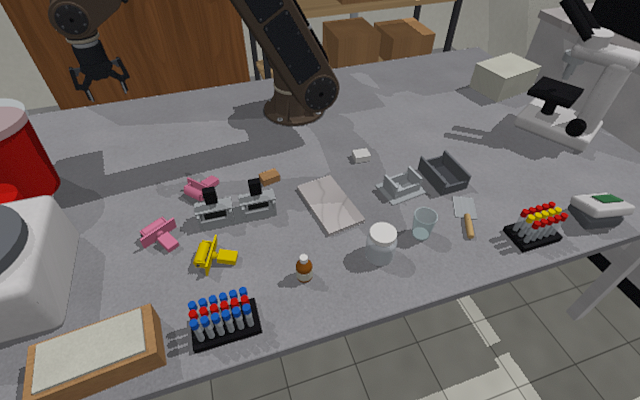

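View pics/top0.png

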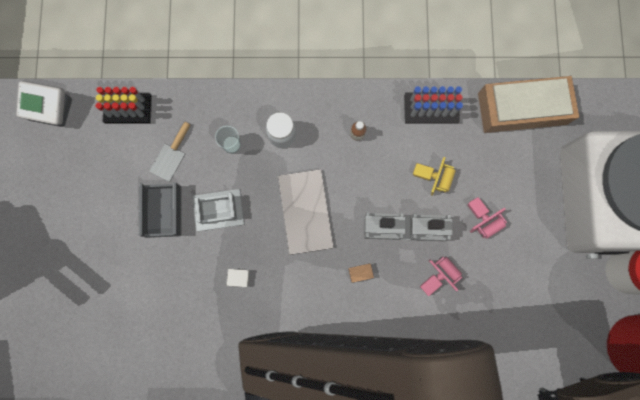

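The top view shows two black-handled rollers in the rack at about (386,223) and (433,225), the slab at (306,211), the light holder at (216,209) and the dark trough at (158,209). The pink and yellow ones are look-alikes. I'll enlarge and measure next.

```bash
cat > h.py <<'E'
from bench import *
import cv2,numpy as np
C={n:get_calibration(n) for n in ("scene","top")}
def ray(n,uv):
    c=C[n];K=np.array(c["mtx"]);E=np.array(c["extrinsics"])
    d=E[:3,:3]@np.linalg.solve(K,[uv[0],uv[1],1.]);return E[:3,3],d/np.linalg.norm(d)
def tri(uvs,uvt):
    A=[];b=[]
    for n,uv in(("scene",uvs),("top",uvt)):
        o,d=ray(n,uv);P=np.eye(3)-np.outer(d,d);A.append(P);b.append(P@o)
    x=np.linalg.lstsq(np.vstack(A),np.hstack(b),rcond=None)[0]
    return x
def atz(n,uv,z):
    o,d=ray(n,uv);return o+d*(z-o[2])/d[2]
def proj(n,p):
    c=C[n];K=np.array(c["mtx"]);E=np.array(c["extrinsics"])
    q=K@(E[:3,:3].T@(np.array(p)-E[:3,3]));return q[:2]/q[2]
E
python3 - <<'E'
from h import *
s=get_image("scene");t=get_image("top")
a=cv2.resize(s[140:270,140:480],None,fx=2.35,fy=2.35,interpolation=cv2.INTER_CUBIC)
b=cv2.resize(t[150:290,120:480],None,fx=2.2,fy=2.2,interpolation=cv2.INTER_CUBIC)
cv2.imwrite("pics/sc1.png",a);cv2.imwrite("pics/tc1.png",b)
for n in ["roller_p","shoulder_p","rack","plate","holder","trough","slide_box","timer"]:
    m={}
    for c in("scene","top"):
        m[c]=mark_of(n,c)
        print(n,c,[(np.round(x["uv"],1).tolist(),round(x["score"],2)) for x in m[c][:5]])
    if m["scene"] and m["top"]: print("  ",[np.round(tri(x["uv"],y["uv"]),4).tolist() for x in m["scene"][:2] for y in m["top"][:2]])
print(state()["t"])
E
```

```text
roller_p scene [([221.4, 255.0], 0.98), ([258.2, 193.5], 0.97), ([165.4, 238.0], 0.84), ([204.8, 185.1], 0.81), ([211.9, 199.5], 0.61)]
roller_p top [([435.4, 278.6], 0.88), ([434.5, 224.6], 0.87), ([382.7, 222.6], 0.86), ([479.8, 218.7], 0.85), ([433.3, 172.0], 0.67)]
   [[0.3909, -0.4378, -0.3174], [0.5468, -0.4102, -0.1273], [0.4059, -0.3155, -0.0024], [0.5332, -0.3102, 0.108]]
shoulder_p scene [([209.6, 253.8], 0.79), ([256.0, 201.2], 0.73), ([199.6, 190.4], 0.71), ([160.6, 235.5], 0.65), ([211.2, 209.1], 0.57)]
shoulder_p top [([384.3, 225.5], 0.9), ([433.3, 227.8], 0.74), ([443.2, 275.6], 0.74), ([441.1, 175.6], 0.62), ([488.8, 221.4], 0.56)]
   [[0.5423, -0.3528, -0.1301], [0.5349, -0.4261, -0.1293], [0.5228, -0.2559, 0.041], [0.5278, -0.3171, 0.0736]]
rack scene [([237.4, 216.6], 0.8)]
rack top [([405.5, 227.1], 0.94)]
   [[0.5235, -0.319, -0.004]]
plate scene [([331.9, 203.2], 0.56)]
plate top [([305.7, 212.4], 0.62)]
   [[0.5652, -0.0391, 0.0032]]
holder scene [([401.1, 188.1], 0.83), ([255.8, 198.7], 0.75)]
holder top [([219.3, 208.4], 0.68), ([360.4, 271.2], 0.32)]
   [[0.5752, 0.1953, 0.0063], [0.5266, -0.0206, 0.1031], [0.568, -0.0516, 0.1533], [0.401, -0.2227, -0.0735]]
trough scene [([440.1, 178.6], 0.77), ([378.9, 256.2], 0.62)]
trough top [([164.8, 209.9], 0.96)]
   [[0.5708, 0.344, 0.0015], [0.5907, 0.2954, -0.3093]]
slide_box scene [([272.2, 179.6], 0.73)]
slide_box top [([362.2, 271.1], 0.88)]
   [[0.4044, -0.1907, 0.006]]
timer scene [([359.0, 160.7], 0.49)]
timer top [([236.7, 278.9], 0.83)]
   [[0.381, 0.1403, -0.0171]]
1.0
```

View pics/sc1.png

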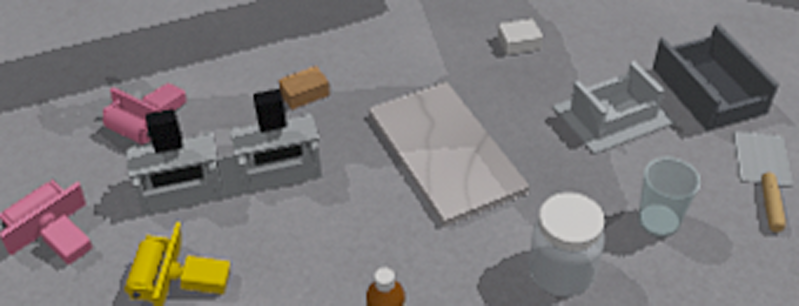

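View pics/tc1.png

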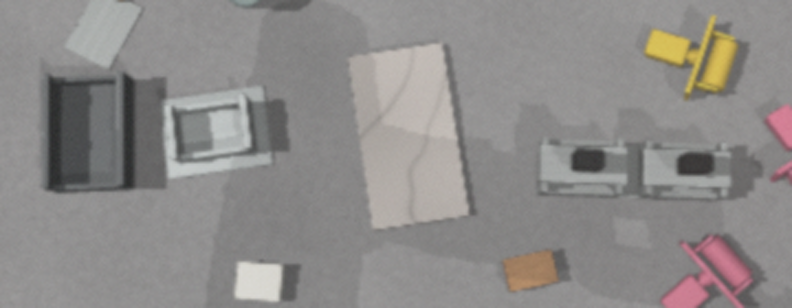

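Run:
```python
from h import *
s=get_image("scene");t=get_image("top")
def crop(im,x0,y0,x1,y1,f,name):
    b=cv2.resize(im[y0:y1,x0:x1],None,fx=f,fy=f,interpolation=cv2.INTER_CUBIC)
    for x in range((x0+9)//10*10,x1,10):
        cv2.line(b,(int((x-x0+.5)*f),0),(int((x-x0+.5)*f),6 if x%50 else 14),(0,255,255),1)
        cv2.putText(b,str(x),(int((x-x0)*f),24),0,.35,(0,255,255),1)
    for y in range((y0+9)//10*10,y1,10):
        cv2.line(b,(0,int((y-y0+.5)*f)),(6,int((y-y0+.5)*f)),(0,255,255),1)
        cv2.putText(b,str(y),(8,int((y-y0+.5)*f)),0,.35,(0,255,255),1)
    cv2.imwrite(name,b)
crop(t,355,195,460,250,7,"pics/t_rack.png")
crop(s,185,170,285,232,7.5,"pics/s_rack.png")
crop(t,130,170,250,245,6.5,"pics/t_hold.png")
crop(s,370,145,480,215,7,"pics/s_hold.png")
```

```text
(no output)
```

View pics/t_rack.png

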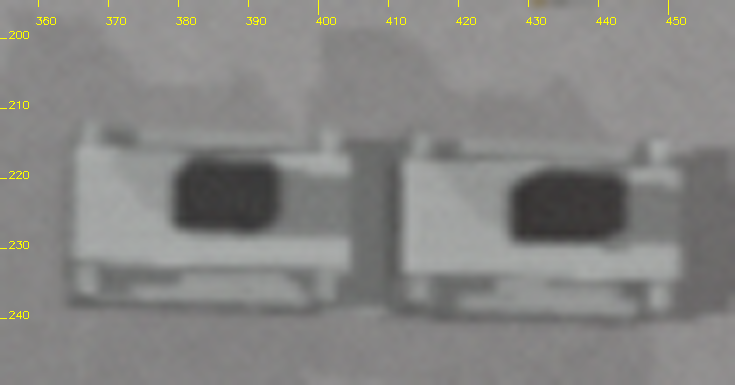

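View pics/s_rack.png

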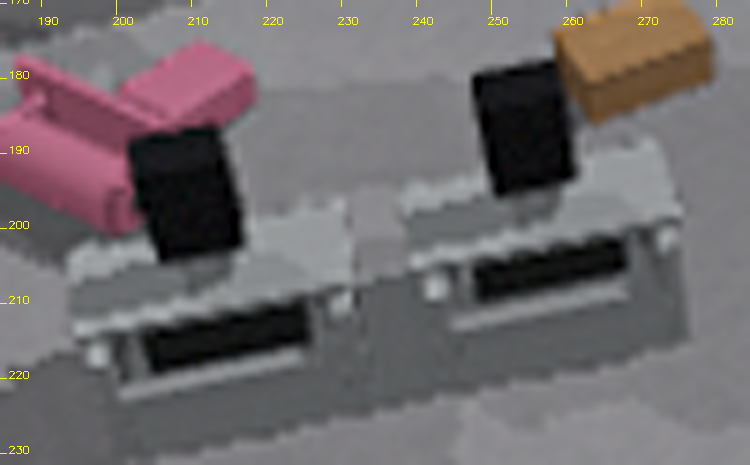

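View pics/t_hold.png

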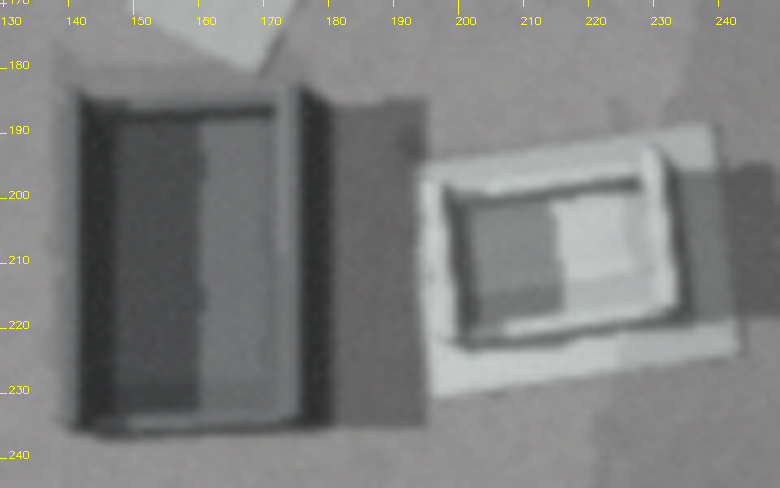

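View pics/s_hold.png

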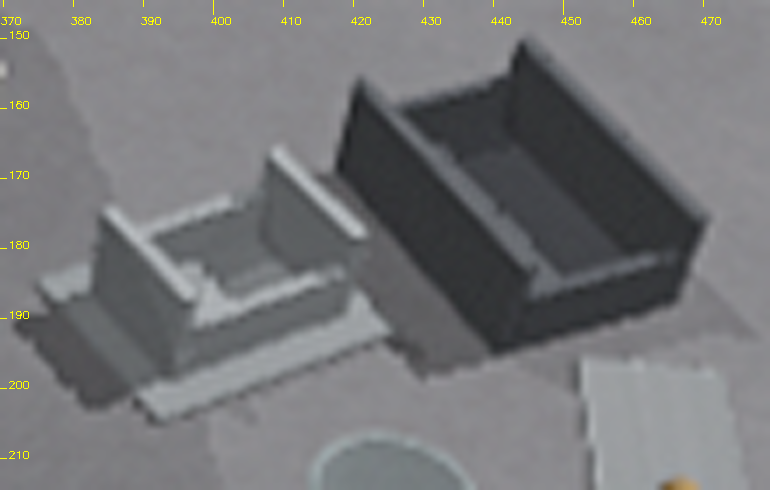

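```bash
cat > fit.py <<'E'
from h import *
from scipy.optimize import least_squares
def fit(pts,name,L0=.066,free=True):
    # pts: list (cam, uv, fn(L,W)->local xyz)
    def res(p):
        x,y,yaw,L=p[:4];c,s=np.cos(yaw),np.sin(yaw);r=[]
        for cam,uv,(sx,ly,lz) in pts:
            lx=sx*L/2
            r+=list(proj(cam,[x+c*lx-s*ly,y+s*lx+c*ly,lz])-np.array(uv))
        return np.array(r)
    q=least_squares(res,[.55,0,0,L0],x_scale=[.1,.1,.1,.1])
    print(name,"x,y,yaw(deg),L",np.round([q.x[0],q.x[1],np.degrees(q.x[2]),q.x[3]],4),"rms px",round(np.sqrt(np.mean(q.fun**2)),2)); print("   ",np.round(q.fun.reshape(-1,2),1).tolist()); return q.x
if __name__=="__main__":
    z=.055;w=.045
    # uv pixel positions as read from the crops
    T=fit([("top",(139.8,184),(1,w,z)),("top",(140.3,235.5),(-1,w,z)),("top",(173.5,184),(1,-w,z)),("top",(174.5,235),(-1,-w,z)),
     ("scene",(420.5,157),(-1,-w,z)),("scene",(446,186.5),(1,-w,z)),("scene",(445,150.5),(-1,w,z)),("scene",(471,176),(1,w,z))],"trough",.14)
    H=fit([("top",(195.5,197.5),(1,w,z)),("top",(198.5,222),(-1,w,z)),("top",(229.5,193),(1,-w,z)),("top",(232.5,217.5),(-1,-w,z)),
     ("scene",(385,174.5),(-1,-w,z)),("scene",(397.5,187.5),(1,-w,z)),("scene",(409,166),(-1,w,z)),("scene",(421,178.5),(1,w,z))],"holder")
    z=.061;w=.052
    for nm,l,r,t,b in(("rollA",365.2,404.2,216,232.7),("rollB",412.5,451,217.5,234)):
        pass
    # shoulder plate top corners, rollers A (left in top) / B
    A=fit([("top",(365.3,216),(1,w,z)),("top",(404.2,216.5),(1,-w,z)),("top",(365.2,232.3),(-1,w,z)),("top",(404.2,232.8),(-1,-w,z))],"A shoulder(top)",.044)
    B=fit([("top",(412.3,217.3),(1,w,z)),("top",(451,218.3),(1,-w,z)),("top",(412.2,234),(-1,w,z)),("top",(451,234.5),(-1,-w,z))],"B shoulder(top)",.044)
    P=fit([("top",(278.6,176.4),(1,.06,.014)),("top",(320,169.5),(1,-.06,.014)),("top",(332.7,247.3),(-1,-.06,.014)),("top",(290,254),(-1,.06,.014))],"plate(top)",.22)
    c=lambda u,v:(140+u/2.35,140+v/2.35)
    P=fit([("scene",c(369,108),(-1,-.06,.014)),("scene",c(446,84),(-1,.06,.014)),("scene",c(527,187),(1,.06,.014)),("scene",c(446,220),(1,-.06,.014))],"plate(scene)",.22)
    # handle tops: top view centre, scene top face centre
    print("A handle top tri", np.round(tri((253,181),(386.3,222.5-.5)),4), "B", np.round(tri((207.7,189),(435.2,224.5)),4))
    print("A bottom-front edge mid scene",(255.5,195))
E
python3 fit.py
```

```text
trough x,y,yaw(deg),L [0.5676 0.3491 2.7852 0.14  ] rms px 1.34
    [[0.4, -0.7], [-0.1, -0.0], [0.5, -2.3], [-0.1, -1.2], [0.6, -1.4], [-0.0, -4.1], [-0.8, -1.0], [-0.6, -0.6]]
holder x,y,yaw(deg),L [0.571  0.1981 8.0167 0.0663] rms px 0.46
    [[0.5, -0.3], [0.1, -0.3], [0.1, -0.4], [-0.1, -0.5], [0.1, -0.8], [-0.2, -0.8], [-0.3, -0.6], [0.5, -0.7]]
A shoulder(top) x,y,yaw(deg),L [ 0.5237 -0.2534 -0.8541  0.0432] rms px 0.2
    [[-0.3, -0.0], [0.2, 0.0], [-0.2, -0.0], [0.4, 0.0]]
B shoulder(top) x,y,yaw(deg),L [ 0.5193 -0.3769 -1.2728  0.0436] rms px 0.29
    [[-0.5, 0.1], [0.2, -0.1], [-0.3, -0.2], [0.5, 0.2]]
plate(top) x,y,yaw(deg),L [ 0.5651 -0.043   8.9667  0.2171] rms px 0.48
    [[-0.8, -0.1], [0.7, 0.1], [0.6, -0.1], [-0.5, 0.1]]
plate(scene) x,y,yaw(deg),L [ 0.5698 -0.0434  8.7472  0.2169] rms px 0.61
    [[-0.3, 0.6], [0.3, -0.6], [1.0, -0.3], [-0.9, 0.2]]
A handle top tri [ 0.5224 -0.2526  0.1203] B [ 0.5162 -0.376   0.1207]
A bottom-front edge mid scene (255.5, 195)
```

Run:
```python
from h import *
s=get_image("scene");t=get_image("top")
def draw(cam,im,box,f,objs,out):
    x0,y0,x1,y1=box
    b=cv2.resize(im[y0:y1,x0:x1],None,fx=f,fy=f,interpolation=cv2.INTER_CUBIC)
    for (x,y,yaw,rects) in objs:
        c,sn=np.cos(np.radians(yaw)),np.sin(np.radians(yaw))
        for (lx0,lx1,ly0,ly1,z) in rects:
            P=[proj(cam,[x+c*a-sn*d,y+sn*a+c*d,z]) for a,d in((lx0,ly0),(lx1,ly0),(lx1,ly1),(lx0,ly1))]
            P=((np.array(P)-[x0,y0]+.5)*f).astype(int)
            cv2.polylines(b,[P.reshape(-1,1,2)],True,(0,0,255),1,cv2.LINE_AA)
    cv2.imwrite(out,b)
rail=lambda L:[(-L/2,L/2,.041,.049,.055),(-L/2,L/2,-.049,-.041,.055)]
T=(.568,.349,1.2,rail(.14));H=(.571,.198,8,rail(.066))
ro=[(-.022,.022,-.052,.052,.061),(-.011,.011,-.017,.017,.125),(-.011,.011,-.017,.017,.075)]
A=(.5235,-.253,-1.5,ro);B=(.5185,-.3765,-1.5,ro)
P=(.567,-.0432,8.85,[(-.11,.11,-.06,.06,.014)])
draw("top",t,(130,160,340,260),3.8,[T,H,P],"pics/o1.png")
draw("scene",s,(290,145,480,245),4.2,[T,H,P],"pics/o2.png")
a="pics/o3.png";draw("top",t,(355,195,460,250),4,[A,B],a)
draw("scene",s,(185,170,285,232),4,[A,B],"pics/o4.png")
i=cv2.imread(a);j=cv2.imread("pics/o4.png");W=max(i.shape[1],j.shape[1])
p=lambda m:cv2.copyMakeBorder(m,0,0,0,W-m.shape[1],cv2.BORDER_CONSTANT)
cv2.imwrite("pics/o34.png",np.vstack([p(i),p(j)]))
```

```text
(no output)
```

View pics/o1.png

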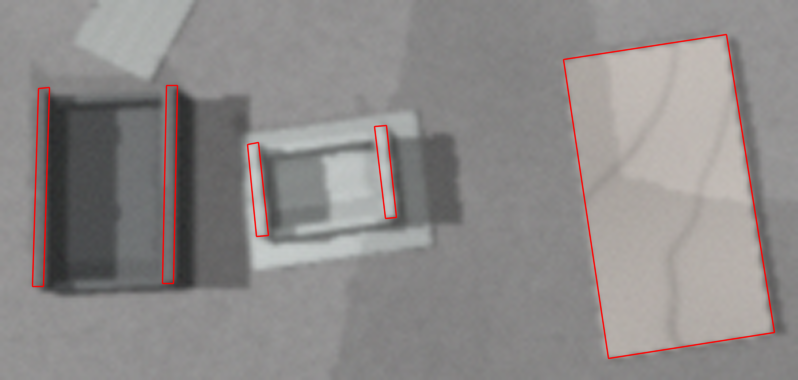

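View pics/o2.png

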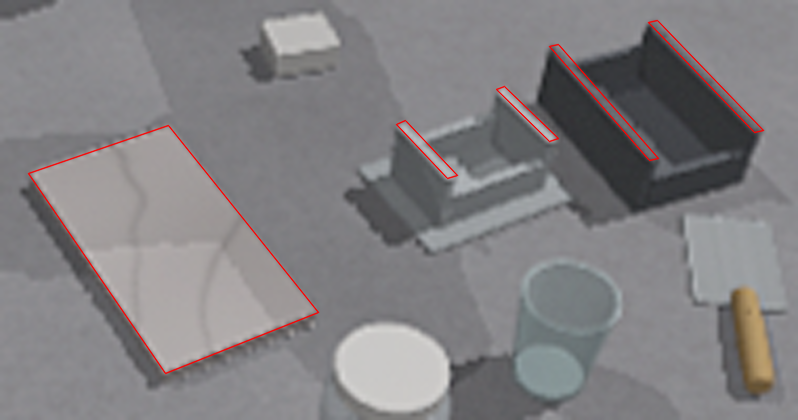

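View pics/o34.png

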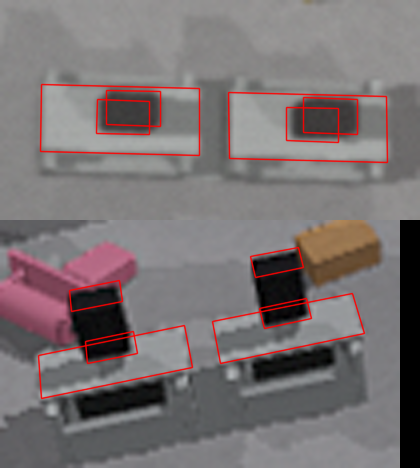

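The wireframes match: both black rollers in the rack (A at top px (386,223), B at (433,225)) fit the roller dimensions, and the pink and yellow ones lie on the table. Rail heights of 55 and handle tops of about 120–125 agree with the text. Next is roller A.

```bash
cat > plan.py <<'E'
import sys,json
from h import *
# usage: plan.py x y z yawdeg nrows  -> suggested shift rows (to be typed by hand)
x,y,z,yaw=map(float,sys.argv[1:5]);n=int(sys.argv[5])
s=state();p=np.array(s["position"]);r=s["tool_rot"];y0=r[2];
print("t",round(s["t"],2),"pos",np.round(p,4),"rot",np.round(np.degrees(r),1),"F",np.round(s["ft_force"],1),"w",round(s["width"],4))
d=(np.array([x,y,z])-p)/n;dy=(np.radians(yaw)-y0)/n
for i in range(n):
    a=y0+dy*i
    print([round(v,2) for v in ((d[0]*np.cos(a)+d[1]*np.sin(a))/.025,-d[2]/.025,(-d[0]*np.sin(a)+d[1]*np.cos(a))/.025,-np.degrees(dy)/6)])
E
python3 plan.py .5235 -.253 .195 -1.5 22
```

```text
t 1.2 pos [ 0.1448 -0.608   0.1953] rot [-90.   -0.  -76.6] F [-0.  -0.4 -1.3] w 0.0852
[np.float64(-0.47), np.float64(0.0), np.float64(0.82), np.float64(-0.57)]
[np.float64(-0.42), np.float64(0.0), np.float64(0.85), np.float64(-0.57)]
[np.float64(-0.37), np.float64(0.0), np.float64(0.87), np.float64(-0.57)]
[np.float64(-0.32), np.float64(0.0), np.float64(0.89), np.float64(-0.57)]
[np.float64(-0.26), np.float64(0.0), np.float64(0.91), np.float64(-0.57)]
[np.float64(-0.21), np.float64(0.0), np.float64(0.92), np.float64(-0.57)]
[np.float64(-0.15), np.float64(0.0), np.float64(0.93), np.float64(-0.57)]
[np.float64(-0.1), np.float64(0.0), np.float64(0.94), np.float64(-0.57)]
[np.float64(-0.04), np.float64(0.0), np.float64(0.94), np.float64(-0.57)]
[np.float64(0.02), np.float64(0.0), np.float64(0.94), np.float64(-0.57)]
[np.float64(0.07), np.float64(0.0), np.float64(0.94), np.float64(-0.57)]
[np.float64(0.13), np.float64(0.0), np.float64(0.94), np.float64(-0.57)]
[np.float64(0.18), np.float64(0.0), np.float64(0.93), np.float64(-0.57)]
[np.float64(0.24), np.float64(0.0), np.float64(0.91), np.float64(-0.57)]
[np.float64(0.29), np.float64(0.0), np.float64(0.9), np.float64(-0.57)]
[np.float64(0.35), np.float64(0.0), np.float64(0.88), np.float64(-0.57)]
[np.float64(0.4), np.float64(0.0), np.float64(0.86), np.float64(-0.57)]
[np.float64(0.45), np.float64(0.0), np.float64(0.83), np.float64(-0.57)]
[np.float64(0.5), np.float64(0.0), np.float64(0.8), np.float64(-0.57)]
[np.float64(0.54), np.float64(0.0), np.float64(0.77), np.float64(-0.57)]
[np.float64(0.59), np.float64(0.0), np.float64(0.74), np.float64(-0.57)]
[np.float64(0.63), np.float64(0.0), np.float64(0.7), np.float64(-0.57)]
```

```bash
python3 -m creep '[{"grip":-1,"x":-0.4,"y":0,"z":0.85,"spin":-0.6},{"grip":-1,"x":-0.4,"y":0,"z":0.85,"spin":-0.6},{"grip":-1,"x":-0.35,"y":0,"z":0.85,"spin":-0.6},{"grip":-1,"x":-0.3,"y":0,"z":0.9,"spin":-0.6},{"grip":-1,"x":-0.25,"y":0,"z":0.9,"spin":-0.6}]'
python3 plan.py .5235 -.253 .195 -1.5 17 | sed 's/np.float64//g'
```

```text
t: 1.62
position: [0.2325, -0.5291, 0.1953]
tool_rot: [-1.571, -0.0, -1.02]
ft_force: [-0.2, -0.0, 0.3]
width: 0.0853
t 1.62 pos [ 0.2325 -0.5291  0.1953] rot [-90.   -0.  -58.4] F [-0.2 -0.   0.3] w 0.0853
[(-0.2), (0.0), (0.92), (-0.56)]
[(-0.14), (0.0), (0.93), (-0.56)]
[(-0.09), (0.0), (0.94), (-0.56)]
[(-0.03), (0.0), (0.94), (-0.56)]
[(0.02), (0.0), (0.94), (-0.56)]
[(0.08), (0.0), (0.94), (-0.56)]
[(0.13), (0.0), (0.93), (-0.56)]
[(0.19), (0.0), (0.92), (-0.56)]
[(0.24), (0.0), (0.91), (-0.56)]
[(0.29), (0.0), (0.9), (-0.56)]
[(0.35), (0.0), (0.88), (-0.56)]
[(0.4), (0.0), (0.86), (-0.56)]
[(0.45), (0.0), (0.83), (-0.56)]
[(0.49), (0.0), (0.8), (-0.56)]
[(0.54), (0.0), (0.77), (-0.56)]
[(0.59), (0.0), (0.74), (-0.56)]
[(0.63), (0.0), (0.71), (-0.56)]
```

```bash
python3 -m creep '[{"grip":-1,"x":-0.2,"y":0,"z":0.9,"spin":-0.6},{"grip":-1,"x":-0.15,"y":0,"z":0.95,"spin":-0.6},{"grip":-1,"x":-0.1,"y":0,"z":0.95,"spin":-0.6},{"grip":-1,"x":0,"y":0,"z":0.95,"spin":-0.6},{"grip":-1,"x":0,"y":0,"z":0.95,"spin":-0.6}]'
python3 -m creep '[{"grip":-1,"x":0.1,"y":0,"z":0.95,"spin":-0.6},{"grip":-1,"x":0.15,"y":0,"z":0.95,"spin":-0.6},{"grip":-1,"x":0.2,"y":0,"z":0.9,"spin":-0.6},{"grip":-1,"x":0.25,"y":0,"z":0.9,"spin":-0.6},{"grip":-1,"x":0.3,"y":0,"z":0.9,"spin":-0.6}]'
python3 plan.py .5235 -.253 .195 -1.5 7 | sed 's/np.float64//g'
```

```text
t: 2.03
position: [0.3177, -0.4467, 0.1954]
tool_rot: [-1.571, -0.0, -0.706]
ft_force: [0.7, -0.8, 0.0]
width: 0.0853
t: 2.45
position: [0.4021, -0.3641, 0.1954]
tool_rot: [-1.571, -0.0, -0.391]
ft_force: [-0.2, -0.1, 0.4]
width: 0.0856
t 2.45 pos [ 0.4021 -0.3641  0.1954] rot [-90.   -0.  -22.4] F [-0.2 -0.1  0.4] w 0.0856
[(0.4), (0.0), (0.85), (-0.5)]
[(0.44), (0.0), (0.83), (-0.5)]
[(0.49), (0.0), (0.81), (-0.5)]
[(0.53), (0.0), (0.78), (-0.5)]
[(0.57), (0.0), (0.75), (-0.5)]
[(0.61), (0.0), (0.72), (-0.5)]
[(0.64), (0.0), (0.69), (-0.5)]
```

```bash
python3 -m creep '[{"grip":-1,"x":0.4,"y":0,"z":0.85,"spin":-0.5},{"grip":-1,"x":0.45,"y":0,"z":0.85,"spin":-0.5},{"grip":-1,"x":0.5,"y":0,"z":0.8,"spin":-0.5},{"grip":-1,"x":0.55,"y":0,"z":0.8,"spin":-0.5},{"grip":-1,"x":0.55,"y":0,"z":0.75,"spin":-0.5}]'
python3 -m creep '[{"grip":-1,"x":0.6,"y":0,"z":0.7,"spin":-0.5},{"grip":-1,"x":0.65,"y":0,"z":0.7,"spin":-0.5},{"grip":-1,"x":0,"y":0,"z":0,"spin":0},{"grip":-1,"x":0,"y":0,"z":0,"spin":0}]'
python3 plan.py .5235 -.253 .155 -1.5 2 | sed 's/np.float64//g'
```

```text
t: 2.87
position: [0.4901, -0.2843, 0.1954]
tool_rot: [-1.571, -0.0, -0.13]
ft_force: [-1.0, -0.3, 0.2]
width: 0.0855
t: 3.2
position: [0.5244, -0.253, 0.1951]
tool_rot: [-1.571, 0.0, -0.027]
ft_force: [-0.7, 0.6, 0.5]
width: 0.0854
t 3.2 pos [ 0.5244 -0.253   0.1951] rot [-90.    0.   -1.5] F [-0.7  0.6  0.5] w 0.0854
[(-0.02), (0.8), (0.0), (-0.0)]
[(-0.02), (0.8), (0.0), (-0.0)]
```

```bash
python3 -m creep '[{"grip":-1,"x":0,"y":0.8,"z":0,"spin":0},{"grip":-1,"x":0,"y":1,"z":0,"spin":0},{"grip":-1,"x":0,"y":1,"z":0,"spin":0},{"grip":-1,"x":0,"y":0.8,"z":0,"spin":0},{"grip":-1,"x":0,"y":0.4,"z":0,"spin":0}]'
python3 - <<'E'
from h import *
s=get_image("scene");t=get_image("top")
a=cv2.resize(s[120:230,170:310],None,fx=3.5,fy=3.5,interpolation=cv2.INTER_CUBIC)
cv2.imwrite("pics/g1.png",a)
E
```

```text
t: 3.62
position: [0.5225, -0.2541, 0.0931]
tool_rot: [-1.569, 0.003, -0.03]
ft_force: [0.4, -0.3, -0.2]
width: 0.0856
```

View pics/g1.png

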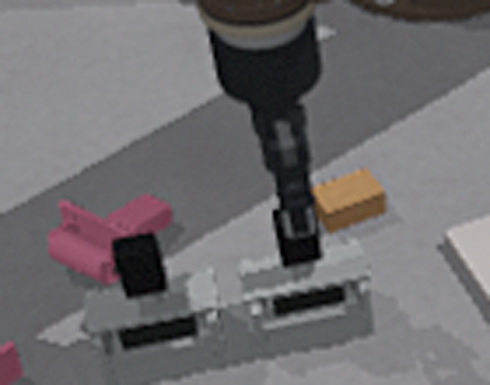

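The open fingers straddle roller A's handle, with the front finger at crop px (298,215). I'll close now.

```bash
python3 -m creep '[{"grip":-1,"x":0,"y":0.2,"z":0,"spin":0},{"grip":-1,"x":0,"y":0,"z":0,"spin":0},{"grip":-1,"x":0,"y":0,"z":0,"spin":0}]' 60
python3 -m creep '[{"grip":1,"x":0,"y":0,"z":0,"spin":0},{"grip":1,"x":0,"y":0,"z":0,"spin":0},{"grip":1,"x":0,"y":0,"z":0,"spin":0},{"grip":1,"x":0,"y":0,"z":0,"spin":0},{"grip":1,"x":0,"y":0,"z":0,"spin":0}]' 60
```

```text
t: 3.97
position: [0.5243, -0.2541, 0.0912]
tool_rot: [-1.572, -0.001, -0.028]
ft_force: [-0.5, -1.0, 0.6]
width: 0.0853
t: 4.38
position: [0.5241, -0.2538, 0.0905]
tool_rot: [-1.571, -0.0, -0.028]
ft_force: [-0.1, -0.5, 0.3]
width: 0.0252
```

The grasp is 9 mm above mid-height, because my rows summed short. I'll reopen a little, lower and close again.

```bash
python3 -m creep '[{"grip":0,"x":0,"y":0,"z":0,"spin":0},{"grip":0,"x":0,"y":0,"z":0,"spin":0},{"grip":0,"x":0,"y":0.2,"z":0,"spin":0},{"grip":0,"x":0,"y":0.2,"z":0,"spin":0},{"grip":0,"x":0,"y":0,"z":0,"spin":0}]' 60
python3 -m creep '[{"grip":1,"x":0,"y":0,"z":0,"spin":0},{"grip":1,"x":0,"y":0,"z":0,"spin":0},{"grip":1,"x":0,"y":0,"z":0,"spin":0},{"grip":1,"x":0,"y":0,"z":0,"spin":0},{"grip":1,"x":0,"y":0,"z":0,"spin":0}]' 60
python3 -m creep '[{"grip":1,"x":0,"y":0,"z":0,"spin":0},{"grip":1,"x":0,"y":0,"z":0,"spin":0}]'
```

```text
t: 4.8
position: [0.5236, -0.2535, 0.0791]
tool_rot: [-1.57, 0.001, -0.028]
ft_force: [-0.2, -1.1, -1.5]
width: 0.0423
t: 5.22
position: [0.5239, -0.2537, 0.0804]
tool_rot: [-1.571, 0.0, -0.028]
ft_force: [-2.1, 0.8, 1.8]
width: 0.02
t: 5.38
position: [0.5239, -0.2537, 0.0804]
tool_rot: [-1.571, 0.0, -0.028]
ft_force: [-2.7, 0.1, 1.1]
width: 0.0199
```

```bash
python3 -m creep '[{"grip":1,"x":0,"y":-0.3,"z":0,"spin":0},{"grip":1,"x":0,"y":-0.7,"z":0,"spin":0},{"grip":1,"x":0,"y":-1,"z":0,"spin":0},{"grip":1,"x":0,"y":-1,"z":0,"spin":0},{"grip":1,"x":0,"y":-0.4,"z":0,"spin":0}]'
python3 -m creep '[{"grip":1,"x":0,"y":0,"z":0,"spin":0},{"grip":1,"x":0,"y":0,"z":0,"spin":0}]'
python3 -c "
import numpy as np
a=np.radians(8.85)
for l in(-.055,.055): print(.567+l*np.cos(a),-.0432+l*np.sin(a))"
python3 plan.py .513 -.052 .165 8.8 9 | sed 's/np.float64//g'
```

```text
t: 5.8
position: [0.5251, -0.2542, 0.1685]
tool_rot: [-1.573, -0.004, -0.028]
ft_force: [-0.1, 0.1, -3.0]
width: 0.0204
t: 5.97
position: [0.5239, -0.2536, 0.1649]
tool_rot: [-1.571, -0.0, -0.028]
ft_force: [-0.2, -0.1, -3.5]
width: 0.0198
0.5126548025084455 -0.051661649343003456
0.6213451974915544 -0.03473835065699655
t 5.97 pos [ 0.5239 -0.2536  0.1649] rot [-90.   -0.   -1.6] F [-0.2 -0.1 -3.5] w 0.0198
[(-0.07), (-0.0), (0.89), (-0.19)]
[(-0.06), (-0.0), (0.9), (-0.19)]
[(-0.04), (-0.0), (0.9), (-0.19)]
[(-0.02), (-0.0), (0.9), (-0.19)]
[(-0.0), (-0.0), (0.9), (-0.19)]
[(0.02), (-0.0), (0.9), (-0.19)]
[(0.04), (-0.0), (0.9), (-0.19)]
[(0.05), (-0.0), (0.9), (-0.19)]
[(0.07), (-0.0), (0.89), (-0.19)]
```

```bash
python3 -m creep '[{"grip":1,"x":0,"y":0,"z":0.5,"spin":-0.2},{"grip":1,"x":0,"y":0,"z":1,"spin":-0.2},{"grip":1,"x":0,"y":0,"z":1,"spin":-0.2},{"grip":1,"x":0,"y":0,"z":1,"spin":-0.2},{"grip":1,"x":0,"y":0,"z":1,"spin":-0.2}]'
python3 -m creep '[{"grip":1,"x":0,"y":0,"z":1,"spin":-0.2},{"grip":1,"x":0,"y":0,"z":1,"spin":-0.2},{"grip":1,"x":0,"y":0.6,"z":1,"spin":-0.2},{"grip":1,"x":0,"y":1,"z":0.5,"spin":-0.1},{"grip":1,"x":0,"y":1,"z":0,"spin":0}]'
python3 -m creep '[{"grip":1,"x":0,"y":0,"z":0,"spin":0},{"grip":1,"x":0,"y":0,"z":0,"spin":0}]'
python3 plan.py .513 -.052 .08 8.85 1 | sed 's/np.float64//g'
```

```text
t: 6.38
position: [0.521, -0.1394, 0.1636]
tool_rot: [-1.57, 0.002, 0.078]
ft_force: [0.7, -0.6, -3.5]
width: 0.0199
t: 6.8
position: [0.5117, -0.0512, 0.0989]
tool_rot: [-1.57, 0.001, 0.154]
ft_force: [1.0, -0.4, -4.7]
width: 0.0197
t: 6.97
position: [0.5119, -0.0536, 0.099]
tool_rot: [-1.569, 0.004, 0.151]
ft_force: [0.8, -0.6, -2.6]
width: 0.0198
t 6.97 pos [ 0.5119 -0.0536  0.099 ] rot [-89.9   0.2   8.6] F [ 0.8 -0.6 -2.6] w 0.0198
[(0.05), (0.76), (0.06), (-0.03)]
```

```bash
python3 -m creep '[{"grip":1,"x":0,"y":0.4,"z":0,"spin":0},{"grip":1,"x":0,"y":0.24,"z":0,"spin":0},{"grip":1,"x":0,"y":0,"z":0,"spin":0},{"grip":1,"x":0,"y":0,"z":0,"spin":0}]'
python3 -m creep '[{"grip":1,"x":0,"y":0.04,"z":0,"spin":0},{"grip":1,"x":0,"y":0.04,"z":0,"spin":0},{"grip":1,"x":0,"y":0,"z":0,"spin":0}]'
python3 -m creep '[{"grip":1,"x":0,"y":0.04,"z":0,"spin":0},{"grip":1,"x":0,"y":0.04,"z":0,"spin":0},{"grip":1,"x":0,"y":0,"z":0,"spin":0}]'
```

```text
t: 7.3
position: [0.5129, -0.0546, 0.0844]
tool_rot: [-1.571, 0.0, 0.149]
ft_force: [0.1, 0.5, -2.9]
width: 0.0199
t: 7.55
position: [0.5129, -0.0544, 0.0824]
tool_rot: [-1.571, -0.0, 0.15]
ft_force: [-0.4, -0.6, -2.7]
width: 0.0199
t: 7.8
position: [0.5128, -0.0543, 0.0802]
tool_rot: [-1.571, 0.0, 0.15]
ft_force: [0.7, -0.6, -3.2]
width: 0.02
```

```bash
python3 -m creep '[{"grip":1,"x":0,"y":0.04,"z":0,"spin":0},{"grip":1,"x":0,"y":0.04,"z":0,"spin":0},{"grip":1,"x":0,"y":0,"z":0,"spin":0}]'
python3 -m creep '[{"grip":1,"x":0,"y":0.04,"z":0,"spin":0},{"grip":1,"x":0,"y":0,"z":0,"spin":0}]'
python3 -m creep '[{"grip":1,"x":0,"y":0.04,"z":0,"spin":0},{"grip":1,"x":0,"y":0,"z":0,"spin":0}]'
```

```text
t: 8.05
position: [0.5128, -0.0543, 0.0781]
tool_rot: [-1.571, 0.0, 0.15]
ft_force: [0.2, 1.0, -3.5]
width: 0.0203
t: 8.22
position: [0.5128, -0.0543, 0.0771]
tool_rot: [-1.571, 0.0, 0.15]
ft_force: [-0.0, -0.6, -4.0]
width: 0.0203
t: 8.38
position: [0.513, -0.0543, 0.0763]
tool_rot: [-1.571, -0.0, 0.15]
ft_force: [-0.3, 0.1, 0.7]
width: 0.0201
```

```bash
python3 -m creep '[{"grip":1,"x":0,"y":0.04,"z":0,"spin":0},{"grip":1,"x":0,"y":0,"z":0,"spin":0},{"grip":1,"x":0,"y":0,"z":0,"spin":0}]'
python3 -m creep '[{"grip":1,"x":0.1,"y":0,"z":0,"spin":0},{"grip":1,"x":0.1,"y":0,"z":0,"spin":0},{"grip":1,"x":0.1,"y":0,"z":0,"spin":0}]'
```

```text
t: 8.63
position: [0.5131, -0.0544, 0.0755]
tool_rot: [-1.571, -0.001, 0.15]
ft_force: [-0.2, 1.2, 2.5]
width: 0.0199
t: 8.88
position: [0.5207, -0.0532, 0.0754]
tool_rot: [-1.571, -0.0, 0.15]
ft_force: [-0.7, 0.4, 3.0]
width: 0.0199
```

```bash
python3 -m creep '[{"grip":1,"x":0.1,"y":0,"z":0,"spin":0},{"grip":1,"x":0.1,"y":0,"z":0,"spin":0},{"grip":1,"x":0.1,"y":0,"z":0,"spin":0}]'
python3 -m creep '[{"grip":1,"x":0.1,"y":0,"z":0,"spin":0},{"grip":1,"x":0.1,"y":0,"z":0,"spin":0},{"grip":1,"x":0.1,"y":0,"z":0,"spin":0}]'
```

```text
t: 9.13
position: [0.5281, -0.0521, 0.0753]
tool_rot: [-1.571, -0.0, 0.15]
ft_force: [-0.5, 0.1, 4.1]
width: 0.02
t: 9.38
position: [0.5354, -0.0509, 0.0753]
tool_rot: [-1.571, -0.0, 0.15]
ft_force: [0.4, 1.1, 3.0]
width: 0.0204
```

```bash
python3 -c "
from h import *
print(np.round(state()['ft_force'],1))"
```

```text
[0.4 1.1 3. ]
```

```bash
python3 -m creep '[{"grip":1,"x":0.1,"y":0,"z":0,"spin":0},{"grip":1,"x":0.1,"y":0,"z":0,"spin":0},{"grip":1,"x":0.1,"y":0,"z":0,"spin":0}]'
python3 -m creep '[{"grip":1,"x":0.1,"y":0,"z":0,"spin":0},{"grip":1,"x":0.1,"y":0,"z":0,"spin":0},{"grip":1,"x":0.1,"y":0,"z":0,"spin":0}]'
```

```text
t: 9.63
position: [0.5428, -0.0498, 0.0753]
tool_rot: [-1.571, -0.0, 0.15]
ft_force: [-0.3, -0.4, 3.6]
width: 0.0197
t: 9.88
position: [0.5502, -0.0487, 0.0753]
tool_rot: [-1.571, -0.0, 0.15]
ft_force: [-2.1, -0.1, 3.8]
width: 0.0201
```

```bash
python3 -m creep '[{"grip":1,"x":0.1,"y":0,"z":0,"spin":0},{"grip":1,"x":0.1,"y":0,"z":0,"spin":0},{"grip":1,"x":0.1,"y":0,"z":0,"spin":0},{"grip":1,"x":0.1,"y":0,"z":0,"spin":0}]'
python3 -m creep '[{"grip":1,"x":0.1,"y":0,"z":0,"spin":0},{"grip":1,"x":0.1,"y":0,"z":0,"spin":0},{"grip":1,"x":0.1,"y":0,"z":0,"spin":0},{"grip":1,"x":0.1,"y":0,"z":0,"spin":0}]'
python3 -m creep '[{"grip":1,"x":0.1,"y":0,"z":0,"spin":0},{"grip":1,"x":0.1,"y":0,"z":0,"spin":0},{"grip":1,"x":0.1,"y":0,"z":0,"spin":0},{"grip":1,"x":0.1,"y":0,"z":0,"spin":0}]'
```

```text
t: 10.22
position: [0.5601, -0.0472, 0.0753]
tool_rot: [-1.571, 0.0, 0.15]
ft_force: [-0.0, -2.0, 2.9]
width: 0.0196
t: 10.55
position: [0.57, -0.0457, 0.0753]
tool_rot: [-1.571, 0.0, 0.15]
ft_force: [-0.1, -0.7, 3.6]
width: 0.02
t: 10.88
position: [0.5799, -0.0442, 0.0753]
tool_rot: [-1.571, -0.0, 0.15]
ft_force: [-0.5, -1.8, 3.7]
width: 0.0198
```

```bash
python3 -m creep '[{"grip":1,"x":0.1,"y":0,"z":0,"spin":0},{"grip":1,"x":0.1,"y":0,"z":0,"spin":0},{"grip":1,"x":0.1,"y":0,"z":0,"spin":0},{"grip":1,"x":0.1,"y":0,"z":0,"spin":0}]'
python3 -m creep '[{"grip":1,"x":0.1,"y":0,"z":0,"spin":0},{"grip":1,"x":0.1,"y":0,"z":0,"spin":0},{"grip":1,"x":0.1,"y":0,"z":0,"spin":0},{"grip":1,"x":0.1,"y":0,"z":0,"spin":0}]'
python3 -m creep '[{"grip":1,"x":0.1,"y":0,"z":0,"spin":0},{"grip":1,"x":0.1,"y":0,"z":0,"spin":0},{"grip":1,"x":0.1,"y":0,"z":0,"spin":0},{"grip":1,"x":0.1,"y":0,"z":0,"spin":0}]'
python3 -m creep '[{"grip":1,"x":0.1,"y":0,"z":0,"spin":0},{"grip":1,"x":0.1,"y":0,"z":0,"spin":0},{"grip":1,"x":0.1,"y":0,"z":0,"spin":0},{"grip":1,"x":0,"y":0,"z":0,"spin":0}]'
```

```text
t: 11.22
position: [0.5898, -0.0427, 0.0753]
tool_rot: [-1.571, 0.0, 0.15]
ft_force: [-0.5, -1.9, 3.2]
width: 0.02
t: 11.55
position: [0.5996, -0.0412, 0.0753]
tool_rot: [-1.571, -0.0, 0.15]
ft_force: [-0.2, -2.8, 3.3]
width: 0.0199
t: 11.88
position: [0.6095, -0.0397, 0.0753]
tool_rot: [-1.571, -0.0, 0.15]
ft_force: [0.4, -0.6, 2.4]
width: 0.0198
t: 12.22
position: [0.6172, -0.0386, 0.0753]
tool_rot: [-1.571, -0.0, 0.15]
ft_force: [-0.1, -1.9, 3.5]
width: 0.0197
```

Force stayed at 2.4–4.1 N raw (about 6–7 N net) and height at 0.0753 throughout the full 105 mm, so roller A runs true. It goes to the holder.

```bash
python3 -m creep '[{"grip":1,"x":0,"y":-0.4,"z":0,"spin":0},{"grip":1,"x":0,"y":-0.9,"z":0,"spin":0},{"grip":1,"x":0,"y":-1,"z":0,"spin":0},{"grip":1,"x":0,"y":-1,"z":0,"spin":0},{"grip":1,"x":0,"y":-0.3,"z":0,"spin":0}]'
python3 plan.py .571 .198 .165 8 10 | sed 's/np.float64//g'
```

```text
t: 12.63
position: [0.6174, -0.0385, 0.1687]
tool_rot: [-1.572, -0.003, 0.15]
ft_force: [0.4, 0.2, -2.1]
width: 0.02
t 12.63 pos [ 0.6174 -0.0385  0.1687] rot [-90.1  -0.2   8.6] F [ 0.4  0.2 -2.1] w 0.02
[(-0.04), (0.01), (0.96), (0.01)]
[(-0.04), (0.01), (0.96), (0.01)]
[(-0.04), (0.01), (0.96), (0.01)]
[(-0.05), (0.01), (0.96), (0.01)]
[(-0.05), (0.01), (0.96), (0.01)]
[(-0.05), (0.01), (0.96), (0.01)]
[(-0.05), (0.01), (0.96), (0.01)]
[(-0.05), (0.01), (0.96), (0.01)]
[(-0.05), (0.01), (0.96), (0.01)]
[(-0.05), (0.01), (0.96), (0.01)]
```

```bash
python3 -m creep '[{"grip":1,"x":0,"y":0,"z":0.6,"spin":0},{"grip":1,"x":0,"y":0,"z":1,"spin":0},{"grip":1,"x":0,"y":0,"z":1,"spin":0},{"grip":1,"x":-0.1,"y":0,"z":1,"spin":0},{"grip":1,"x":-0.1,"y":0,"z":1,"spin":0}]'
python3 -m creep '[{"grip":1,"x":-0.1,"y":0,"z":1,"spin":0},{"grip":1,"x":-0.1,"y":0,"z":1,"spin":0},{"grip":1,"x":-0.1,"y":0,"z":1,"spin":0},{"grip":1,"x":0,"y":0,"z":1,"spin":0.1},{"grip":1,"x":0,"y":0,"z":0.8,"spin":0}]'
python3 -m creep '[{"grip":1,"x":0,"y":0,"z":0,"spin":0},{"grip":1,"x":0,"y":0,"z":0,"spin":0}]'
python3 plan.py .571 .198 .081 8 4 | sed 's/np.float64//g'
```

```text
t: 13.05
position: [0.5931, 0.076, 0.1637]
tool_rot: [-1.57, 0.003, 0.15]
ft_force: [1.1, 0.1, -3.1]
width: 0.0203
t: 13.47
position: [0.5676, 0.194, 0.1638]
tool_rot: [-1.571, 0.003, 0.14]
ft_force: [0.1, 0.4, -4.2]
width: 0.0198
t: 13.63
position: [0.5682, 0.193, 0.1639]
tool_rot: [-1.571, 0.002, 0.142]
ft_force: [-0.7, 0.1, -2.8]
width: 0.0203
t 13.63 pos [0.5682 0.193  0.1639] rot [-90.    0.1   8.1] F [-0.7  0.1 -2.8] w 0.0203
[(0.03), (0.83), (0.05), (0.0)]
[(0.03), (0.83), (0.05), (0.0)]
[(0.03), (0.83), (0.05), (0.0)]
[(0.03), (0.83), (0.05), (0.0)]
```

```bash
python3 -m creep '[{"grip":1,"x":0.1,"y":0.3,"z":0.2,"spin":0},{"grip":1,"x":0,"y":0.5,"z":0,"spin":0},{"grip":1,"x":0,"y":0.4,"z":0,"spin":0},{"grip":1,"x":0,"y":0,"z":0,"spin":0},{"grip":1,"x":0,"y":0,"z":0,"spin":0}]'
cat > ov.py <<'E'
from h import *
import sys
# overlay roller at current tool pose, holder/trough rails
s=state();x,y,z=s["position"];yaw=s["tool_rot"][2]
def rect(a,b,c,d,z):return [(a,c,z),(b,c,z),(b,d,z),(a,d,z)]
def W(o,yw,P):
    c,sn=np.cos(yw),np.sin(yw);return [(o[0]+c*p[0]-sn*p[1],o[1]+sn*p[0]+c*p[1],p[2]) for p in P]
name,x0,y0,x1,y1,f,tag=sys.argv[1],*map(int,sys.argv[2:6]),float(sys.argv[6]),sys.argv[7]
im=get_image(name);b=cv2.resize(im[y0:y1,x0:x1],None,fx=f,fy=f,interpolation=cv2.INTER_CUBIC)
oz=z-.0054
L=[(W((x,y),yaw,rect(-.022,.022,-.052,.052,oz-.02)),(0,255,0))]
for o,yw,l in(((.571,.198),np.radians(8),.066),((.566,.349),0,.14)):
    for q in(.041,-.049): L.append((W(o,yw,rect(-l/2,l/2,q,q+.008,.055)),(0,0,255)))
if len(sys.argv)<9:
  for P,col in L:
    Q=((np.array([proj(name,p) for p in P])-[x0,y0]+.5)*f).astype(int)
    cv2.polylines(b,[Q.reshape(-1,1,2)],True,col,1,cv2.LINE_AA)
cv2.imwrite(tag,b);print(np.round(s["position"],4),np.degrees(yaw).round(1),b.shape)
E
python3 ov.py scene 350 110 480 210 5 pics/h1.png; python3 ov.py top 130 150 270 250 5 pics/h2.png
```

```text
t: 14.05
position: [0.5709, 0.1966, 0.1343]
tool_rot: [-1.571, 0.002, 0.139]
ft_force: [-0.4, 0.1, -2.4]
width: 0.0201
[0.5709 0.1966 0.1343] 7.9 (500, 650, 3)
[0.5713 0.1968 0.135 ] 8.0 (500, 700, 3)
```

View pics/h1.png

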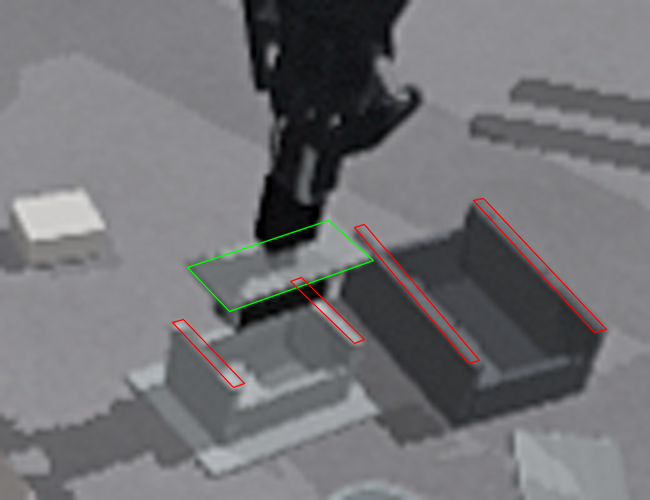

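View pics/h2.png

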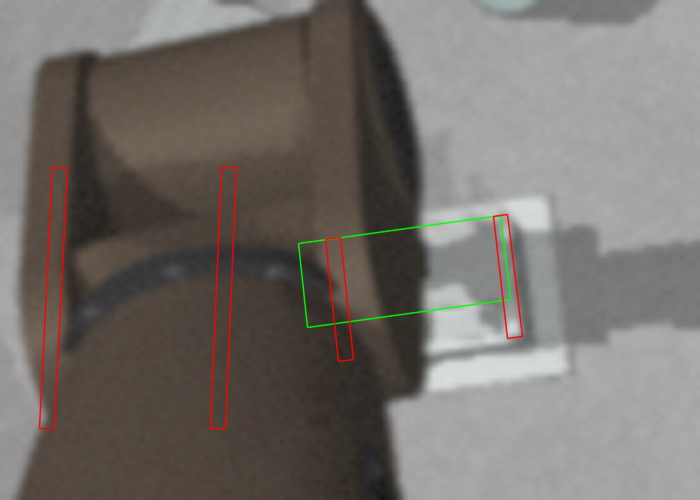

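The roller's shoulder (green) matches its predicted position and is centred over the holder rails (red), so I'll lower it.

```bash
python3 -m creep '[{"grip":1,"x":0,"y":0.4,"z":0.05,"spin":0},{"grip":1,"x":0,"y":0.6,"z":0,"spin":0},{"grip":1,"x":0,"y":0.5,"z":0,"spin":0},{"grip":1,"x":0,"y":0.35,"z":0,"spin":0},{"grip":1,"x":0,"y":0,"z":0,"spin":0}]'
python3 -m creep '[{"grip":1,"x":0,"y":0.05,"z":0,"spin":0},{"grip":1,"x":0,"y":0.04,"z":0,"spin":0},{"grip":1,"x":0,"y":0,"z":0,"spin":0}]'
```

```text
t: 14.57
position: [0.5702, 0.1982, 0.0871]
tool_rot: [-1.571, 0.003, 0.139]
ft_force: [0.1, 0.1, -3.2]
width: 0.0197
t: 14.82
position: [0.5713, 0.1985, 0.0872]
tool_rot: [-1.571, -0.001, 0.14]
ft_force: [0.9, 0.3, -2.8]
width: 0.0198
```

```bash
python3 -m creep '[{"grip":1,"x":0,"y":0.06,"z":0,"spin":0},{"grip":1,"x":0,"y":0.06,"z":0,"spin":0},{"grip":1,"x":0,"y":0.04,"z":0,"spin":0},{"grip":1,"x":0,"y":0,"z":0,"spin":0}]'
python3 -m creep '[{"grip":1,"x":0,"y":0.04,"z":0,"spin":0},{"grip":1,"x":0,"y":0,"z":0,"spin":0}]'
```

```text
t: 15.15
position: [0.5709, 0.1984, 0.0826]
tool_rot: [-1.571, 0.0, 0.14]
ft_force: [0.5, -0.2, -3.4]
width: 0.0201
t: 15.32
position: [0.571, 0.1984, 0.0816]
tool_rot: [-1.571, 0.0, 0.14]
ft_force: [-1.0, 1.2, -4.0]
width: 0.0204
```

```bash
python3 -m creep '[{"grip":1,"x":0,"y":0.04,"z":0,"spin":0},{"grip":1,"x":0,"y":0,"z":0,"spin":0}]'
python3 -m creep '[{"grip":1,"x":0,"y":0.02,"z":0,"spin":0},{"grip":1,"x":0,"y":0,"z":0,"spin":0}]'
```

```text
t: 15.48
position: [0.5711, 0.1984, 0.0809]
tool_rot: [-1.571, -0.0, 0.14]
ft_force: [-1.4, -0.5, -0.6]
width: 0.0202
t: 15.65
position: [0.5711, 0.1985, 0.0805]
tool_rot: [-1.571, -0.0, 0.14]
ft_force: [-1.7, -1.0, 1.2]
width: 0.0199
```

Weight has gone to the rails, so I'll release.

```bash
python3 -m creep '[{"grip":1,"x":0,"y":-0.02,"z":0,"spin":0},{"grip":0.3,"x":0,"y":0,"z":0,"spin":0},{"grip":0,"x":0,"y":0,"z":0,"spin":0},{"grip":-0.5,"x":0,"y":0,"z":0,"spin":0},{"grip":-1,"x":0,"y":0,"z":0,"spin":0}]'
python3 -m creep '[{"grip":-1,"x":0,"y":0,"z":0,"spin":0},{"grip":-1,"x":0,"y":0,"z":0,"spin":0},{"grip":-1,"x":0,"y":0,"z":0,"spin":0},{"grip":-1,"x":0,"y":0,"z":0,"spin":0}]'
python3 ov.py scene 350 110 480 210 5 pics/h3.png
```

```text
t: 16.07
position: [0.5712, 0.1985, 0.0808]
tool_rot: [-1.571, -0.0, 0.14]
ft_force: [1.2, 0.8, 0.2]
width: 0.0651
t: 16.4
position: [0.571, 0.1984, 0.0808]
tool_rot: [-1.571, -0.0, 0.14]
ft_force: [-0.3, 0.5, 0.5]
width: 0.0853
[0.571  0.1984 0.0808] 8.0 (500, 650, 3)
```

View pics/h3.png

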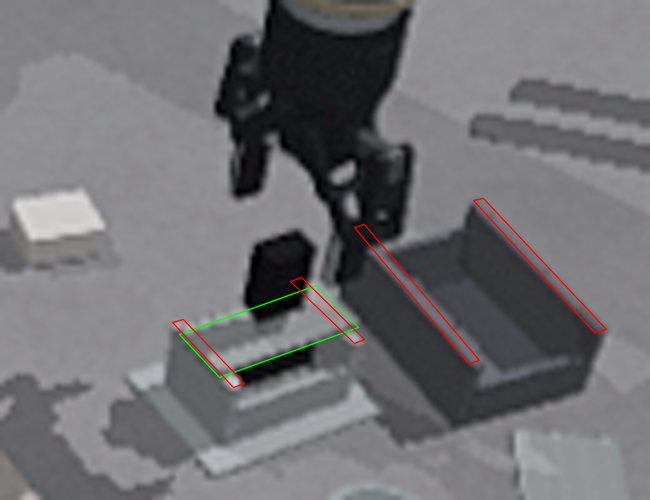

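Roller A hangs in the holder with its shoulder on both rails at the predicted place, and the fingers are clear. Next is roller B.

```bash
python3 -m creep '[{"grip":-1,"x":0,"y":-0.5,"z":0,"spin":0},{"grip":-1,"x":0,"y":-1,"z":0,"spin":0},{"grip":-1,"x":0,"y":-1,"z":0,"spin":0},{"grip":-1,"x":0,"y":-1,"z":0,"spin":0},{"grip":-1,"x":0,"y":-0.7,"z":-0.4,"spin":0}]'
python3 -m creep '[{"grip":-1,"x":0,"y":-0.2,"z":-0.9,"spin":0},{"grip":-1,"x":0,"y":0,"z":-1,"spin":0},{"grip":-1,"x":0,"y":0,"z":-1,"spin":0},{"grip":-1,"x":0,"y":0,"z":-1,"spin":0},{"grip":-1,"x":0,"y":0,"z":-1,"spin":0}]'
python3 plan.py .5185 -.3765 .19 -1.5 18 | sed 's/np.float64//g'
```

```text
t: 16.87
position: [0.5726, 0.1896, 0.188]
tool_rot: [-1.57, -0.002, 0.141]
ft_force: [0.2, 0.7, 0.2]
width: 0.0856
t: 17.28
position: [0.5895, 0.0661, 0.1909]
tool_rot: [-1.571, -0.0, 0.14]
ft_force: [0.0, 1.2, -0.0]
width: 0.0856
t 17.28 pos [0.5895 0.0661 0.1909] rot [-90.  -0.   8.] F [ 0.   1.2 -0. ] w 0.0856
[(-0.29), (0.0), (-0.95), (0.09)]
[(-0.28), (0.0), (-0.95), (0.09)]
[(-0.28), (0.0), (-0.96), (0.09)]
[(-0.27), (0.0), (-0.96), (0.09)]
[(-0.26), (0.0), (-0.96), (0.09)]
[(-0.25), (0.0), (-0.96), (0.09)]
[(-0.24), (0.0), (-0.97), (0.09)]
[(-0.23), (0.0), (-0.97), (0.09)]
[(-0.22), (0.0), (-0.97), (0.09)]
[(-0.21), (0.0), (-0.97), (0.09)]
[(-0.2), (0.0), (-0.97), (0.09)]
[(-0.2), (0.0), (-0.98), (0.09)]
[(-0.19), (0.0), (-0.98), (0.09)]
[(-0.18), (0.0), (-0.98), (0.09)]
[(-0.17), (0.0), (-0.98), (0.09)]
[(-0.16), (0.0), (-0.98), (0.09)]
[(-0.15), (0.0), (-0.98), (0.09)]
[(-0.14), (0.0), (-0.99), (0.09)]
```

```bash
python3 -m creep '[{"grip":-1,"x":-0.3,"y":0,"z":-0.95,"spin":0.1},{"grip":-1,"x":-0.3,"y":0,"z":-0.95,"spin":0.1},{"grip":-1,"x":-0.3,"y":0,"z":-0.95,"spin":0.1},{"grip":-1,"x":-0.3,"y":0,"z":-0.95,"spin":0.1},{"grip":-1,"x":-0.3,"y":0,"z":-0.95,"spin":0.1}]'
python3 -m creep '[{"grip":-1,"x":-0.2,"y":0,"z":-1,"spin":0.1},{"grip":-1,"x":-0.2,"y":0,"z":-1,"spin":0.1},{"grip":-1,"x":-0.2,"y":0,"z":-1,"spin":0.1},{"grip":-1,"x":-0.2,"y":0,"z":-1,"spin":0.1},{"grip":-1,"x":-0.2,"y":0,"z":-1,"spin":0.1}]'
python3 -m creep '[{"grip":-1,"x":-0.2,"y":0,"z":-1,"spin":0.1},{"grip":-1,"x":-0.2,"y":0,"z":-1,"spin":0.1},{"grip":-1,"x":-0.2,"y":0,"z":-1,"spin":0.1},{"grip":-1,"x":-0.2,"y":0,"z":-0.9,"spin":0.1},{"grip":-1,"x":-0.1,"y":0,"z":-0.8,"spin":0.1}]'
python3 plan.py .5185 -.3765 .19 -1.5 4 | sed 's/np.float64//g'
```

```text
t: 17.7
position: [0.5659, -0.0563, 0.1908]
tool_rot: [-1.571, -0.0, 0.087]
ft_force: [0.3, -0.4, 0.4]
width: 0.0854
t: 18.12
position: [0.5493, -0.1827, 0.1909]
tool_rot: [-1.571, -0.0, 0.034]
ft_force: [0.2, 0.2, 0.6]
width: 0.0856
t: 18.53
position: [0.5282, -0.3008, 0.1908]
tool_rot: [-1.571, 0.0, -0.019]
ft_force: [-0.1, -0.3, 0.8]
width: 0.0853
t 18.53 pos [ 0.5282 -0.3008  0.1908] rot [-90.    0.   -1.1] F [-0.1 -0.3  0.8] w 0.0853
[(-0.08), (0.01), (-0.76), (0.02)]
[(-0.08), (0.01), (-0.76), (0.02)]
[(-0.08), (0.01), (-0.76), (0.02)]
[(-0.08), (0.01), (-0.76), (0.02)]
```

```bash
python3 -m creep '[{"grip":-1,"x":-0.1,"y":0,"z":-0.9,"spin":0.1},{"grip":-1,"x":-0.1,"y":0,"z":-0.9,"spin":0},{"grip":-1,"x":-0.1,"y":0,"z":-0.7,"spin":0},{"grip":-1,"x":-0.05,"y":0,"z":-0.3,"spin":0},{"grip":-1,"x":0,"y":0,"z":0,"spin":0}]'
python3 -m creep '[{"grip":-1,"x":0,"y":0,"z":0,"spin":0}]'
python3 plan.py .5185 -.3765 .081 -1.5 1 | sed 's/np.float64//g'
```

```text
t: 18.95
position: [0.518, -0.3703, 0.1905]
tool_rot: [-1.571, 0.0, -0.03]
ft_force: [0.0, -0.2, 0.3]
width: 0.0854
t: 19.03
position: [0.5183, -0.3686, 0.1906]
tool_rot: [-1.57, 0.0, -0.028]
ft_force: [1.1, 0.4, -0.8]
width: 0.0857
t 19.03 pos [ 0.5183 -0.3686  0.1906] rot [-90.    0.   -1.6] F [ 1.1  0.4 -0.8] w 0.0857
[(0.02), (4.39), (-0.31), (-0.02)]
```

```bash
python3 -m creep '[{"grip":-1,"x":0,"y":0.5,"z":-0.3,"spin":0},{"grip":-1,"x":0,"y":1,"z":0,"spin":0},{"grip":-1,"x":0,"y":1,"z":0,"spin":0},{"grip":-1,"x":0,"y":1,"z":0,"spin":0},{"grip":-1,"x":0,"y":0.6,"z":0,"spin":0}]'
python3 -m creep '[{"grip":-1,"x":0,"y":0.25,"z":0,"spin":0},{"grip":-1,"x":0,"y":0,"z":0,"spin":0},{"grip":-1,"x":0,"y":0,"z":0,"spin":0}]'
python3 ov.py scene 150 120 290 230 5 pics/b1.png 1
```

```text
t: 19.45
position: [0.5176, -0.3751, 0.0851]
tool_rot: [-1.569, 0.002, -0.027]
ft_force: [0.7, 0.1, 0.4]
width: 0.0855
t: 19.7
position: [0.5186, -0.3764, 0.0823]
tool_rot: [-1.571, -0.0, -0.027]
ft_force: [0.4, -0.1, 0.4]
width: 0.0853
[ 0.5186 -0.3764  0.0823] -1.6 (550, 700, 3)
```

View pics/b1.png

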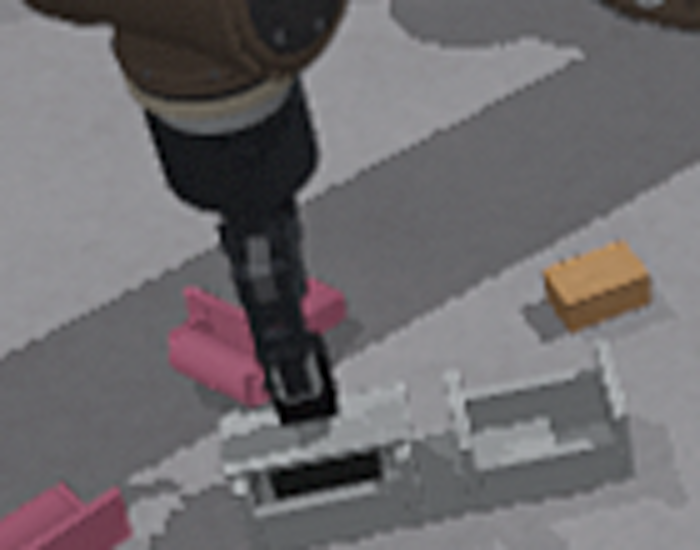

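The fingers straddle B's handle at crop px (300,385). The pink look-alike behind is clear and there is no contact force. I'll close and lift.

```bash
python3 -m creep '[{"grip":1,"x":0,"y":0.05,"z":0,"spin":0},{"grip":1,"x":0,"y":0,"z":0,"spin":0},{"grip":1,"x":0,"y":0,"z":0,"spin":0},{"grip":1,"x":0,"y":0,"z":0,"spin":0},{"grip":1,"x":0,"y":0,"z":0,"spin":0}]' 60
python3 -m creep '[{"grip":1,"x":0,"y":0,"z":0,"spin":0},{"grip":1,"x":0,"y":0,"z":0,"spin":0},{"grip":1,"x":0,"y":0,"z":0,"spin":0},{"grip":1,"x":0,"y":0,"z":0,"spin":0}]'
```

```text
t: 20.17
position: [0.5182, -0.3767, 0.0811]
tool_rot: [-1.571, -0.0, -0.028]
ft_force: [-1.0, 0.3, -0.6]
width: 0.0255
t: 20.5
position: [0.5182, -0.3766, 0.0809]
tool_rot: [-1.571, -0.0, -0.028]
ft_force: [-1.1, 0.3, 1.6]
width: 0.0196
```

```bash
python3 -m creep '[{"grip":1,"x":0,"y":-0.3,"z":0,"spin":0},{"grip":1,"x":0,"y":-0.7,"z":0,"spin":0},{"grip":1,"x":0,"y":-1,"z":0,"spin":0},{"grip":1,"x":0,"y":-1,"z":0,"spin":0},{"grip":1,"x":0,"y":-0.4,"z":0,"spin":0}]'
python3 -m creep '[{"grip":1,"x":0,"y":0,"z":0.3,"spin":0},{"grip":1,"x":0,"y":0,"z":0.8,"spin":0}]'
python3 plan.py .513 -.052 .165 8.8 12 | sed 's/np.float64//g'
```

```text
t: 20.92
position: [0.5189, -0.3771, 0.169]
tool_rot: [-1.573, -0.003, -0.028]
ft_force: [-0.1, -0.4, -3.0]
width: 0.0196
t: 21.08
position: [0.5186, -0.3499, 0.1652]
tool_rot: [-1.571, -0.0, -0.03]
ft_force: [1.0, 0.7, -4.2]
width: 0.0196
t 21.08 pos [ 0.5186 -0.3499  0.1652] rot [-90.   -0.   -1.7] F [ 1.   0.7 -4.2] w 0.0196
[(-0.05), (0.0), (0.99), (-0.15)]
[(-0.03), (0.0), (0.99), (-0.15)]
[(-0.02), (0.0), (0.99), (-0.15)]
[(-0.0), (0.0), (0.99), (-0.15)]
[(0.01), (0.0), (0.99), (-0.15)]
[(0.03), (0.0), (0.99), (-0.15)]
[(0.04), (0.0), (0.99), (-0.15)]
[(0.06), (0.0), (0.99), (-0.15)]
[(0.07), (0.0), (0.99), (-0.15)]
[(0.09), (0.0), (0.99), (-0.15)]
[(0.1), (0.0), (0.99), (-0.15)]
[(0.12), (0.0), (0.99), (-0.15)]
```

```bash
python3 -m creep '[{"grip":1,"x":0,"y":0,"z":1,"spin":-0.15},{"grip":1,"x":0,"y":0,"z":1,"spin":-0.15},{"grip":1,"x":0,"y":0,"z":1,"spin":-0.15},{"grip":1,"x":0,"y":0,"z":1,"spin":-0.15},{"grip":1,"x":0,"y":0,"z":1,"spin":-0.15}]'
python3 -m creep '[{"grip":1,"x":0,"y":0,"z":1,"spin":-0.15},{"grip":1,"x":0.1,"y":0,"z":1,"spin":-0.15},{"grip":1,"x":0.1,"y":0,"z":1,"spin":-0.15},{"grip":1,"x":0.1,"y":0,"z":1,"spin":-0.15},{"grip":1,"x":0.1,"y":0,"z":1,"spin":-0.15}]'
python3 -m creep '[{"grip":1,"x":0.1,"y":0.3,"z":0.9,"spin":-0.15},{"grip":1,"x":0.1,"y":1,"z":0.6,"spin":-0.1},{"grip":1,"x":0,"y":1,"z":0,"spin":0},{"grip":1,"x":0,"y":0.3,"z":0,"spin":0},{"grip":1,"x":0,"y":0,"z":0,"spin":0}]'
python3 plan.py .513 -.052 .083 8.8 1 | sed 's/np.float64//g'
```

```text
t: 21.5
position: [0.5176, -0.222, 0.1641]
tool_rot: [-1.569, 0.002, 0.051]
ft_force: [-0.1, -0.9, -2.9]
width: 0.0194
t: 21.92
position: [0.5172, -0.0968, 0.1643]
tool_rot: [-1.57, 0.002, 0.13]
ft_force: [-0.5, -0.0, -3.5]
width: 0.0197
t: 22.33
position: [0.5165, -0.0601, 0.0984]
tool_rot: [-1.569, 0.005, 0.156]
ft_force: [-0.6, 0.5, -3.3]
width: 0.0196
t 22.33 pos [ 0.5165 -0.0601  0.0984] rot [-89.9   0.3   8.9] F [-0.6  0.5 -3.3] w 0.0196
[(-0.09), (0.61), (0.34), (0.02)]
```

```bash
python3 -m creep '[{"grip":1,"x":-0.1,"y":0.3,"z":0.3,"spin":0},{"grip":1,"x":0,"y":0.2,"z":0,"spin":0},{"grip":1,"x":0,"y":0.05,"z":0,"spin":0},{"grip":1,"x":0,"y":0,"z":0,"spin":0},{"grip":1,"x":0,"y":0,"z":0,"spin":0}]'
python3 -m creep '[{"grip":1,"x":0,"y":0.04,"z":0,"spin":0},{"grip":1,"x":0,"y":0.04,"z":0,"spin":0},{"grip":1,"x":0,"y":0,"z":0,"spin":0}]'
```

```text
t: 22.75
position: [0.5148, -0.0541, 0.0875]
tool_rot: [-1.571, -0.001, 0.155]
ft_force: [-0.1, 0.2, -2.8]
width: 0.0195
t: 23.0
position: [0.5146, -0.0539, 0.0851]
tool_rot: [-1.571, -0.0, 0.155]
ft_force: [0.5, -0.2, -3.2]
width: 0.0196
```

```bash
python3 -m creep '[{"grip":1,"x":0,"y":0.06,"z":0,"spin":0},{"grip":1,"x":0,"y":0.06,"z":0,"spin":0},{"grip":1,"x":0,"y":0,"z":0,"spin":0}]'
python3 -m creep '[{"grip":1,"x":0,"y":0.06,"z":0,"spin":0},{"grip":1,"x":0,"y":0,"z":0,"spin":0}]'
python3 -m creep '[{"grip":1,"x":0,"y":0.04,"z":0,"spin":0},{"grip":1,"x":0,"y":0,"z":0,"spin":0}]'
```

```text
t: 23.25
position: [0.5144, -0.0538, 0.0817]
tool_rot: [-1.571, 0.0, 0.155]
ft_force: [-0.2, 0.2, -3.8]
width: 0.0198
t: 23.42
position: [0.5144, -0.0538, 0.0803]
tool_rot: [-1.571, 0.0, 0.155]
ft_force: [-0.2, -0.4, -3.4]
width: 0.0199
t: 23.58
position: [0.5145, -0.0538, 0.0794]
tool_rot: [-1.571, 0.0, 0.155]
ft_force: [-0.7, 0.1, -3.4]
width: 0.0197
```

```bash
python3 -m creep '[{"grip":1,"x":0,"y":0.04,"z":0,"spin":0},{"grip":1,"x":0,"y":0,"z":0,"spin":0}]'
python3 -m creep '[{"grip":1,"x":0,"y":0.04,"z":0,"spin":0},{"grip":1,"x":0,"y":0,"z":0,"spin":0}]'
```

```text
t: 23.75
position: [0.5146, -0.0538, 0.0786]
tool_rot: [-1.571, -0.0, 0.155]
ft_force: [-0.5, 1.5, -0.6]
width: 0.0195
t: 23.92
position: [0.5147, -0.0538, 0.0777]
tool_rot: [-1.571, -0.0, 0.155]
ft_force: [-0.8, -0.1, 2.0]
width: 0.0199
```

```bash
python3 -m creep '[{"grip":1,"x":0.1,"y":0.02,"z":0,"spin":0},{"grip":1,"x":0.1,"y":0.02,"z":0,"spin":0},{"grip":1,"x":0,"y":0,"z":0,"spin":0}]'
```

```text
t: 24.17
position: [0.5203, -0.053, 0.0769]
tool_rot: [-1.571, -0.001, 0.155]
ft_force: [-1.2, 1.5, 6.6]
width: 0.0198
```

```bash
python3 -m creep '[{"grip":1,"x":0.1,"y":-0.02,"z":0,"spin":0},{"grip":1,"x":0.1,"y":0,"z":0,"spin":0}]'
```

```text
t: 24.33
position: [0.5249, -0.0523, 0.0775]
tool_rot: [-1.571, -0.001, 0.155]
ft_force: [-1.5, 0.8, 5.1]
width: 0.0197
```

```bash
python3 -m creep '[{"grip":1,"x":0.1,"y":0,"z":0,"spin":0},{"grip":1,"x":0.1,"y":0,"z":0,"spin":0}]'
```

```text
t: 24.5
position: [0.5301, -0.0515, 0.0775]
tool_rot: [-1.571, -0.001, 0.155]
ft_force: [-0.4, 1.4, 6.7]
width: 0.0197
```

```bash
python3 -m creep '[{"grip":1,"x":0.1,"y":0,"z":0,"spin":0},{"grip":1,"x":0.1,"y":0,"z":0,"spin":0}]'
```

```text
t: 24.67
position: [0.5352, -0.0507, 0.0776]
tool_rot: [-1.571, -0.001, 0.155]
ft_force: [-0.8, 0.8, 5.6]
width: 0.0198
```

```bash
python3 -m creep '[{"grip":1,"x":0.1,"y":0,"z":0,"spin":0},{"grip":1,"x":0.1,"y":0,"z":0,"spin":0}]'
```

```text
t: 24.83
position: [0.5402, -0.05, 0.0776]
tool_rot: [-1.571, -0.002, 0.155]
ft_force: [-0.2, 0.7, 5.8]
width: 0.0201
```

```bash
python3 -m creep '[{"grip":1,"x":0.1,"y":0,"z":0,"spin":0},{"grip":1,"x":0.1,"y":0,"z":0,"spin":0}]'
```

```text
t: 25.0
position: [0.5452, -0.0492, 0.0775]
tool_rot: [-1.571, -0.002, 0.155]
ft_force: [-0.3, 0.6, 4.4]
width: 0.0194
```

```bash
python3 -m creep '[{"grip":1,"x":0.1,"y":0,"z":0,"spin":0},{"grip":1,"x":0.1,"y":0,"z":0,"spin":0}]'
```

```text
t: 25.17
position: [0.5499, -0.0484, 0.0773]
tool_rot: [-1.571, -0.001, 0.155]
ft_force: [0.9, 0.2, 4.0]
width: 0.0197
```

```bash
python3 -m creep '[{"grip":1,"x":0.1,"y":0.01,"z":0,"spin":0},{"grip":1,"x":0.1,"y":0.02,"z":0,"spin":0}]'
```

```text
t: 25.33
position: [0.5546, -0.0476, 0.0764]
tool_rot: [-1.571, -0.001, 0.155]
ft_force: [0.4, 0.1, 3.8]
width: 0.0197
```

```bash
python3 -m creep '[{"grip":1,"x":0.1,"y":0.02,"z":0,"spin":0},{"grip":1,"x":0.1,"y":0.02,"z":0,"spin":0}]'
```

```text
t: 25.5
position: [0.5594, -0.0469, 0.0753]
tool_rot: [-1.571, -0.0, 0.155]
ft_force: [1.1, 0.3, 4.2]
width: 0.0199
```

```bash
python3 -m creep '[{"grip":1,"x":0.1,"y":0.02,"z":0,"spin":0},{"grip":1,"x":0.1,"y":0.01,"z":0,"spin":0}]'
```

```text
t: 25.67
position: [0.5644, -0.0461, 0.0746]
tool_rot: [-1.571, -0.0, 0.155]
ft_force: [0.5, -0.9, 5.4]
width: 0.02
```

```bash
python3 -m creep '[{"grip":1,"x":0.1,"y":0.01,"z":0,"spin":0},{"grip":1,"x":0.1,"y":0.01,"z":0,"spin":0}]'
```

```text
t: 25.83
position: [0.5692, -0.0453, 0.074]
tool_rot: [-1.571, -0.0, 0.155]
ft_force: [1.0, -0.2, 4.8]
width: 0.0198
```

```bash
python3 -m creep '[{"grip":1,"x":0.1,"y":0,"z":0,"spin":0},{"grip":1,"x":0.1,"y":0.01,"z":0,"spin":0}]'
```

```text
t: 26.0
position: [0.5739, -0.0445, 0.0737]
tool_rot: [-1.571, 0.0, 0.155]
ft_force: [0.2, -0.6, 4.4]
width: 0.0197
```

```bash
python3 -m creep '[{"grip":1,"x":0.1,"y":0,"z":0,"spin":0},{"grip":1,"x":0.1,"y":0,"z":0,"spin":0}]'
```

```text
t: 26.17
position: [0.5788, -0.0438, 0.0737]
tool_rot: [-1.571, 0.001, 0.155]
ft_force: [0.2, -1.2, 3.8]
width: 0.02
```

```bash
python3 -m creep '[{"grip":1,"x":0.1,"y":0,"z":0,"spin":0},{"grip":1,"x":0.1,"y":0,"z":0,"spin":0}]'
```

```text
t: 26.33
position: [0.5837, -0.043, 0.0737]
tool_rot: [-1.571, 0.0, 0.155]
ft_force: [-0.8, -1.0, 3.9]
width: 0.0199
```

```bash
python3 -m creep '[{"grip":1,"x":0.1,"y":-0.01,"z":0,"spin":0},{"grip":1,"x":0.1,"y":-0.01,"z":0,"spin":0}]'
```

```text
t: 26.5
position: [0.5887, -0.0422, 0.0742]
tool_rot: [-1.571, 0.0, 0.155]
ft_force: [-1.3, -1.4, 3.3]
width: 0.0197
```

```bash
python3 -m creep '[{"grip":1,"x":0.1,"y":-0.01,"z":0,"spin":0},{"grip":1,"x":0.1,"y":-0.01,"z":0,"spin":0}]'
```

```text
t: 26.67
position: [0.5937, -0.0414, 0.0748]
tool_rot: [-1.571, 0.0, 0.155]
ft_force: [-1.7, -1.2, 3.8]
width: 0.0194
```

```bash
python3 -m creep '[{"grip":1,"x":0.1,"y":-0.015,"z":0,"spin":0},{"grip":1,"x":0.1,"y":-0.015,"z":0,"spin":0}]'
```

```text
t: 26.83
position: [0.5987, -0.0406, 0.0756]
tool_rot: [-1.571, 0.0, 0.155]
ft_force: [-0.9, -1.4, 3.3]
width: 0.0201
```

```bash
python3 -m creep '[{"grip":1,"x":0.1,"y":-0.015,"z":0,"spin":0},{"grip":1,"x":0.1,"y":-0.015,"z":0,"spin":0}]'
```

```text
t: 27.0
position: [0.6037, -0.0399, 0.0764]
tool_rot: [-1.571, -0.0, 0.155]
ft_force: [-1.2, -1.3, 3.4]
width: 0.02
```

```bash
python3 -m creep '[{"grip":1,"x":0.1,"y":-0.015,"z":0,"spin":0},{"grip":1,"x":0.1,"y":-0.015,"z":0,"spin":0}]'
```

```text
t: 27.17
position: [0.6087, -0.0391, 0.0771]
tool_rot: [-1.571, -0.0, 0.155]
ft_force: [-0.8, -1.6, 4.8]
width: 0.0196
```

```bash
python3 -m creep '[{"grip":1,"x":0.1,"y":-0.01,"z":0,"spin":0},{"grip":1,"x":0.1,"y":-0.01,"z":0,"spin":0}]'
```

```text
t: 27.33
position: [0.6137, -0.0383, 0.0776]
tool_rot: [-1.571, -0.0, 0.155]
ft_force: [-0.9, -1.3, 3.8]
width: 0.0204
```

```bash
python3 -m creep '[{"grip":1,"x":0.1,"y":-0.01,"z":0,"spin":0},{"grip":1,"x":0.1,"y":-0.01,"z":0,"spin":0}]'
```

```text
t: 27.5
position: [0.6186, -0.0375, 0.0781]
tool_rot: [-1.571, -0.0, 0.155]
ft_force: [-0.9, -1.4, 5.5]
width: 0.0203
```

```bash
python3 -m creep '[{"grip":1,"x":0,"y":0,"z":0,"spin":0}]'
```

```text
t: 27.58
position: [0.619, -0.0375, 0.0781]
tool_rot: [-1.571, -0.001, 0.155]
ft_force: [-0.0, -0.9, 4.2]
width: 0.0199
```

Roller B's axle height (z + F/k) swung by about 5 mm: high near x = 0.530, low near 0.579, high again at 0.619. Net force stayed at or under about 10 N. B is faulty and goes to the trough, lifted high to clear roller A's handle.

```bash
python3 -m creep '[{"grip":1,"x":0,"y":-0.4,"z":0,"spin":0},{"grip":1,"x":0,"y":-0.9,"z":0,"spin":0},{"grip":1,"x":0,"y":-1,"z":0,"spin":0},{"grip":1,"x":0,"y":-1,"z":0,"spin":0},{"grip":1,"x":0,"y":-1,"z":0,"spin":0}]'
python3 -m creep '[{"grip":1,"x":0,"y":-1,"z":0.3,"spin":0},{"grip":1,"x":0,"y":-0.4,"z":0.8,"spin":0},{"grip":1,"x":0,"y":0,"z":1,"spin":0.1}]'
python3 plan.py .566 .349 .218 0 14 | sed 's/np.float64//g'
```

```text
t: 28.0
position: [0.6175, -0.0372, 0.1864]
tool_rot: [-1.57, 0.002, 0.155]
ft_force: [0.9, -0.3, -3.7]
width: 0.0196
t: 28.25
position: [0.6106, 0.014, 0.2233]
tool_rot: [-1.571, -0.003, 0.143]
ft_force: [0.3, 0.9, -4.2]
width: 0.02
t 28.25 pos [0.6106 0.014  0.2233] rot [-90.   -0.2   8.2] F [ 0.3  0.9 -4.2] w 0.02
[(0.01), (0.02), (0.97), (0.1)]
[(0.0), (0.02), (0.97), (0.1)]
[(-0.01), (0.02), (0.97), (0.1)]
[(-0.02), (0.02), (0.97), (0.1)]
[(-0.03), (0.02), (0.97), (0.1)]
[(-0.04), (0.02), (0.96), (0.1)]
[(-0.05), (0.02), (0.96), (0.1)]
[(-0.06), (0.02), (0.96), (0.1)]
[(-0.07), (0.02), (0.96), (0.1)]
[(-0.08), (0.02), (0.96), (0.1)]
[(-0.09), (0.02), (0.96), (0.1)]
[(-0.1), (0.02), (0.96), (0.1)]
[(-0.11), (0.02), (0.96), (0.1)]
[(-0.12), (0.02), (0.96), (0.1)]
```

```bash
python3 -m creep '[{"grip":1,"x":0,"y":0,"z":1,"spin":0.1},{"grip":1,"x":0,"y":0,"z":1,"spin":0.1},{"grip":1,"x":0,"y":0,"z":1,"spin":0.1},{"grip":1,"x":0,"y":0,"z":1,"spin":0.1},{"grip":1,"x":0,"y":0,"z":1,"spin":0.1}]'
python3 -m creep '[{"grip":1,"x":-0.05,"y":0,"z":1,"spin":0.1},{"grip":1,"x":-0.05,"y":0,"z":1,"spin":0.1},{"grip":1,"x":-0.1,"y":0,"z":1,"spin":0.1},{"grip":1,"x":-0.1,"y":0,"z":1,"spin":0.1},{"grip":1,"x":-0.1,"y":0,"z":0.9,"spin":0.1}]'
python3 plan.py .566 .349 .218 0 4 | sed 's/np.float64//g'
```

```text
t: 28.67
position: [0.5937, 0.1397, 0.2203]
tool_rot: [-1.571, 0.002, 0.092]
ft_force: [-0.4, -0.5, -3.5]
width: 0.0196
t: 29.08
position: [0.5748, 0.2613, 0.2202]
tool_rot: [-1.571, 0.002, 0.04]
ft_force: [0.3, -0.3, -3.4]
width: 0.0198
t 29.08 pos [0.5748 0.2613 0.2202] rot [-90.    0.1   2.3] F [ 0.3 -0.3 -3.4] w 0.0198
[(-0.05), (0.02), (0.88), (0.1)]
[(-0.06), (0.02), (0.88), (0.1)]
[(-0.07), (0.02), (0.88), (0.1)]
[(-0.08), (0.02), (0.88), (0.1)]
```

```bash
python3 -m creep '[{"grip":1,"x":-0.1,"y":0,"z":0.9,"spin":0.1},{"grip":1,"x":-0.1,"y":0,"z":0.9,"spin":0.1},{"grip":1,"x":-0.1,"y":0,"z":0.8,"spin":0.1},{"grip":1,"x":0,"y":0.3,"z":0.5,"spin":0.1},{"grip":1,"x":0,"y":1,"z":0.2,"spin":0}]'
python3 -m creep '[{"grip":1,"x":0,"y":1,"z":0,"spin":0},{"grip":1,"x":0,"y":0.8,"z":0,"spin":0},{"grip":1,"x":0,"y":0.2,"z":0,"spin":0},{"grip":1,"x":0,"y":0,"z":0,"spin":0},{"grip":1,"x":0,"y":0,"z":0,"spin":0}]'
python3 plan.py .566 .349 .081 0 1 | sed 's/np.float64//g'
python3 ov.py scene 350 90 500 210 5 pics/r1.png
```

```text
t: 29.5
position: [0.5667, 0.3447, 0.1907]
tool_rot: [-1.568, -0.004, -0.001]
ft_force: [1.6, 0.6, -3.0]
width: 0.0197
t: 29.92
position: [0.5666, 0.3422, 0.1388]
tool_rot: [-1.571, -0.0, -0.002]
ft_force: [-0.2, -0.6, -3.2]
width: 0.0198
t 29.92 pos [0.5666 0.3422 0.1388] rot [-90.   -0.   -0.1] F [-0.2 -0.6 -3.2] w 0.0198
[(-0.02), (2.31), (0.27), (-0.02)]
[0.5666 0.3422 0.1388] -0.1 (600, 750, 3)
```

View pics/r1.png

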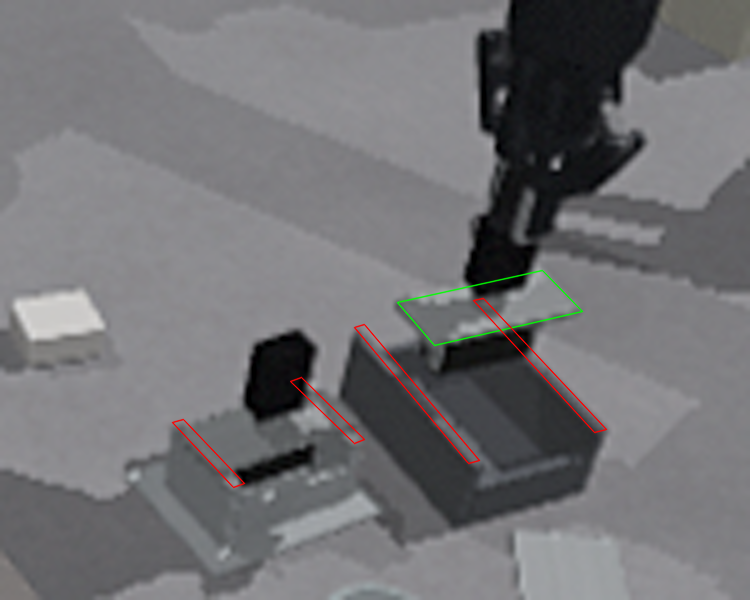

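Roller B is above the trough and needs 7 mm more in +y. Roller A hangs well in the holder at (275,410). I'll shift and lower.

```bash
python3 -m creep '[{"grip":1,"x":0,"y":0,"z":0.27,"spin":0},{"grip":1,"x":0,"y":0.3,"z":0,"spin":0},{"grip":1,"x":0,"y":0.7,"z":0,"spin":0},{"grip":1,"x":0,"y":0.6,"z":0,"spin":0},{"grip":1,"x":0,"y":0.4,"z":0,"spin":0}]'
python3 -m creep '[{"grip":1,"x":0,"y":0,"z":0,"spin":0},{"grip":1,"x":0,"y":0.04,"z":0,"spin":0},{"grip":1,"x":0,"y":0.04,"z":0,"spin":0},{"grip":1,"x":0,"y":0,"z":0,"spin":0}]'
```

```text
t: 30.38
position: [0.566, 0.3489, 0.0868]
tool_rot: [-1.571, 0.001, -0.002]
ft_force: [-0.6, 0.2, -3.4]
width: 0.02
t: 30.72
position: [0.5668, 0.349, 0.0867]
tool_rot: [-1.57, -0.001, -0.002]
ft_force: [0.1, 0.4, -4.0]
width: 0.0194
```

```bash
python3 -m creep '[{"grip":1,"x":0,"y":0.06,"z":0,"spin":0},{"grip":1,"x":0,"y":0.06,"z":0,"spin":0},{"grip":1,"x":0,"y":0.04,"z":0,"spin":0},{"grip":1,"x":0,"y":0,"z":0,"spin":0}]'
python3 -m creep '[{"grip":1,"x":0,"y":0.04,"z":0,"spin":0},{"grip":1,"x":0,"y":0,"z":0,"spin":0}]'
```

```text
t: 31.05
position: [0.5664, 0.3488, 0.082]
tool_rot: [-1.571, -0.0, -0.002]
ft_force: [0.5, -0.6, -3.4]
width: 0.0198
t: 31.22
position: [0.5665, 0.3489, 0.0812]
tool_rot: [-1.571, -0.0, -0.002]
ft_force: [-1.3, -0.0, 0.8]
width: 0.0195
```

```bash
python3 -m creep '[{"grip":1,"x":0,"y":0.02,"z":0,"spin":0},{"grip":1,"x":0,"y":0,"z":0,"spin":0}]'
```

```text
t: 31.38
position: [0.5665, 0.3489, 0.0808]
tool_rot: [-1.571, -0.0, -0.002]
ft_force: [-0.1, 0.7, 1.8]
width: 0.0198
```

```bash
python3 -m creep '[{"grip":1,"x":0,"y":-0.02,"z":0,"spin":0},{"grip":0.3,"x":0,"y":0,"z":0,"spin":0},{"grip":0,"x":0,"y":0,"z":0,"spin":0},{"grip":-0.5,"x":0,"y":0,"z":0,"spin":0},{"grip":-1,"x":0,"y":0,"z":0,"spin":0}]'
python3 -m creep '[{"grip":-1,"x":0,"y":0,"z":0,"spin":0},{"grip":-1,"x":0,"y":0,"z":0,"spin":0},{"grip":-1,"x":0,"y":0,"z":0,"spin":0},{"grip":-1,"x":0,"y":0,"z":0,"spin":0}]'
python3 -m creep '[{"grip":-1,"x":0,"y":-0.5,"z":0,"spin":0},{"grip":-1,"x":0,"y":-1,"z":0,"spin":0},{"grip":-1,"x":0,"y":-1,"z":0,"spin":0},{"grip":-1,"x":0,"y":-1,"z":0,"spin":0},{"grip":-1,"x":0,"y":-1,"z":0,"spin":0}]'
python3 -m creep '[{"grip":-1,"x":-0.7,"y":-0.5,"z":0,"spin":0},{"grip":-1,"x":-1,"y":-0.2,"z":0,"spin":0},{"grip":-1,"x":-1,"y":0,"z":0,"spin":0},{"grip":-1,"x":-1,"y":0,"z":0,"spin":0},{"grip":-1,"x":-0.5,"y":0,"z":0,"spin":0}]'
python3 -m creep '[{"grip":-1,"x":0,"y":0,"z":0,"spin":0},{"grip":-1,"x":0,"y":0,"z":0,"spin":0}]'
python3 ov.py scene 350 90 500 210 5 pics/r2.png 1;python3 ov.py top 100 80 460 300 2.2 pics/r3.png 1
python3 -c "from h import *;s=state();print(s['t'],s['ft_force'],s['joints'])"
```

```text
t: 31.8
position: [0.5665, 0.3488, 0.081]
tool_rot: [-1.571, -0.0, -0.002]
ft_force: [0.2, 0.5, -0.2]
width: 0.0649
t: 32.13
position: [0.5664, 0.3488, 0.081]
tool_rot: [-1.571, -0.0, -0.002]
ft_force: [0.8, -0.2, 0.4]
width: 0.0854
t: 32.55
position: [0.5663, 0.3488, 0.1958]
tool_rot: [-1.571, -0.001, -0.002]
ft_force: [0.1, 0.1, 0.0]
width: 0.0857
t: 32.97
position: [0.4591, 0.3489, 0.2123]
tool_rot: [-1.57, -0.0, -0.001]
ft_force: [0.1, -1.0, 0.4]
width: 0.0851
t: 33.13
position: [0.4618, 0.3494, 0.2119]
tool_rot: [-1.57, -0.001, -0.001]
ft_force: [0.3, 0.3, -0.1]
width: 0.0853
[0.4618 0.3494 0.2119] -0.1 (600, 750, 3)
[0.4624 0.3492 0.2116] -0.1 (484, 792, 3)
33.2333 [-0.27019389 -0.02159175 -0.36236121] [ 5.32738036e-01  4.09894243e-01  1.65380550e+00 -2.44080947e-04
  1.07711468e+00  5.34966624e-01]
```

View pics/r2.png

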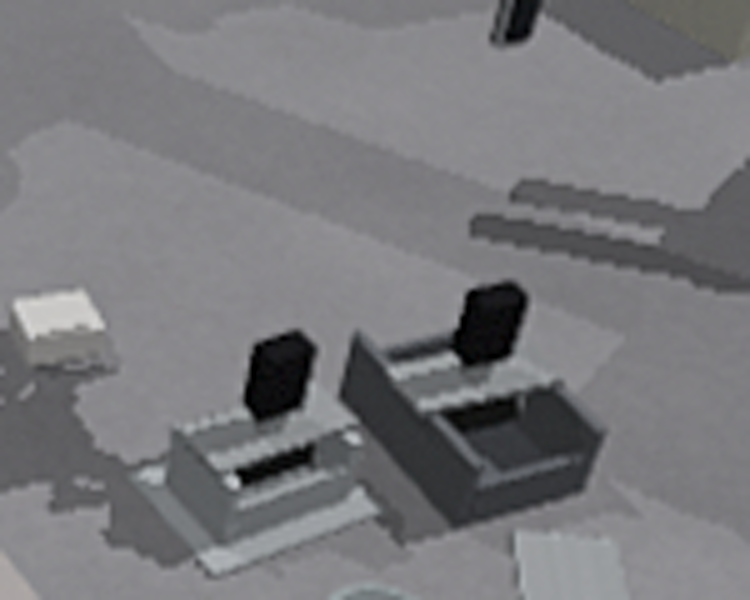

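View pics/r3.png

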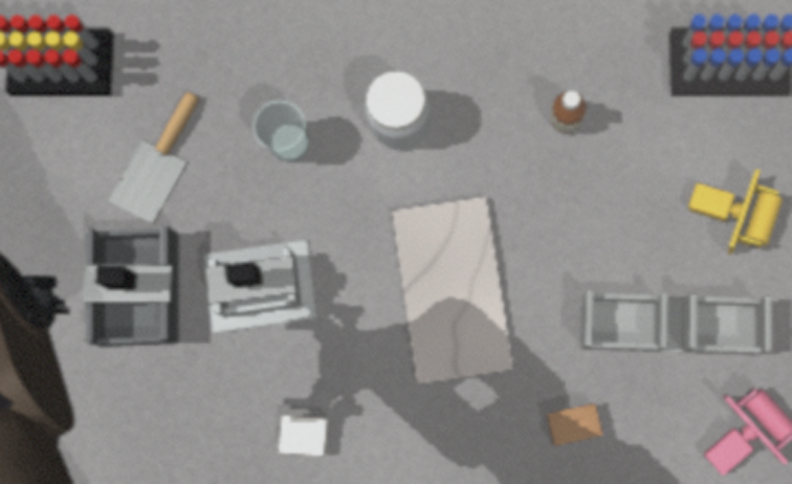

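Both rollers hang on their rails: A in the holder at top-crop px (245,282), and B near the middle of the trough at (128,283). The rack is empty, the other things are where they were, and the gripper is clear. I'm handing in.

```bash
python3 -c "
from bench import *
print(sign_off())"
```

```text
the job is handed in; nothing more can be done
None
```

Both rollers are checked, hung and released, and the job was handed in at about 33 s. The true-running one is in the single-well holder and the faulty one is in the reject trough.

- **Roller A (rack well nearer the slab):** I rolled it about 105 mm, 1.12 turns, one way. Force stayed at about 6–7 N net at constant height, so it runs true.
- **Roller B (other rack well):** I rolled it the same distance with the height following the drum. The axle height worked out from height and force swung by nearly 5 mm (high, low, high again). The highest reading was about 10 N net, so it is faulty.

I only read the force at the end of each move, so I have no readings from within moves. None I saw came near 20 N.

My first grip on roller A was 9 mm too high, so I opened, lowered and gripped again before lifting it.

At hand-in, both pictures showed each roller with its shoulder on both rails and the drum hanging between them. The rack was empty, the other things looked unmoved, and the gripper was clear with a force reading near 0 N. No final check failed or disagreed.

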